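Fit the post of a training-jaw holder and hold the collar on its flat

TASK

Set up the bench holder for a training jaw: plug the dark steel post, square tail down, fully home into the square socket of the holder's swivel, then, with your fingers pinching the post across its flat, turn it in the swivel until the flat squarely faces the long toe of the foot. Let go of the post, slip the aluminium collar over it with the brass screw on the flat, and finish still holding the collar there in your fingers, level, its top flush with the top of the post and its screw pressed lightly against the flat, so that a colleague can tighten the screw. Do not disturb the other things on the bench.

Things in the scene. Friction and masses are not known exactly. Their poses are not given: they have to be found in the camera images.
- holder: bench holder's heavy fixed foot, dark grey, 14 mm thick. Origin: on the vertical swivel axis, at table height; z up. Its long narrow toe (62 mm wide, rounded end) points along its own -x and ends 146 mm from the axis; its broad heel (115 mm wide) ends 60 mm from the axis at +x. A bearing ring (radius 41 mm, top 24 mm above the table) surrounds the swivel
- socket (a point): centre of the mouth of the square socket, on the swivel axis, 50 mm above the table; x and y axes parallel to the socket's sides, turning with the swivel. Socket: 19 mm square, 34 mm deep, mouth chamfered 1.5 mm, in a bare aluminium block 46 mm square whose top is the mouth plane
- swivel (a joint): angle (rad) of the swivel about the vertical, counterclockwise from above; 0 when the socket's x axis is parallel to the foot's x axis. No end stops; it stays where it is left (friction 0.12 N m)
- post_grip (a point): loose dark steel post (0.32 kg): point on its axis half-way up its shaft; z along the post, up. Shaft: 24 mm round, from 30 mm below to 30 mm above this point (2.5 mm chamfer on top), with one flat along its whole length, facing the post's own -x, so it measures 20 mm across the flat, 24 mm elsewhere. Plugged fully home, this point is 86 mm above the table
- post_flat (a point): middle of the bright milled flat of the post, 8 mm from its axis towards the post's -x, level with post_grip; the flat is 18 mm wide and faces along the post's -x
- post_seat (a point): centre of the underside of the post's round flange (36 mm across, 6 mm thick), 36 mm below post_grip. Below it the square tail: 18 mm wide, sides parallel to the post's x and y, 32 mm long, tip chamfered; it fits the socket any of four ways round. At the start the tail stands in a loose round hole of the rack, this point 40 mm above the table; fully home it is at socket
- collar_mid (a point): centre of the loose aluminium collar (0.18 kg), half-way up; z along its bore, up. A ring 46 mm outside, 24 mm high, bore 27 mm; its brass screw lies at half height along the collar's own -x. Starts lying flat on the mat, this point 15 mm above the table. With its top flush with the post's top, this point is 18 mm above post_grip (104 mm above the table)
- screw_tip (a point): end of the collar's brass screw inside the bore: 6 mm thick, 9.5 mm from the collar's axis along its -x, half-way up. The collar passes over the shaft only with the screw over the flat (about 20 degrees either way); centred, 1.5 mm remain between tip and flat. Outside, the screw's 12 mm head ends 34.5 mm from the axis
- mat: flat blue mat, fixed, 220 x 180 x 3 mm; origin under its centre; the collar, a small vial (46 mm tall) and tweezers lie on it
- rack: fixed grey parts rack, 70 x 180 x 40 mm, long along its y; origin under its centre. The post stands loosely in the 28.5 mm hole at y = -50 mm; a blue-handled driver (reaching 80 mm above the table) stands in the hole at y = +50 mm
Not all that is in view belongs to the job. What is shaped like the part that bears post_grip but blue is not meant. Leave any purple look-alike of the part that bears collar_mid alone.

How it is judged:
By the outcome, as a careful person would: the job done as asked, in the order asked, and still so for the second after the job is handed in, while the arm keeps its last pose, push and grip.
It also fails if it takes over 72 s, if anything falls off the work surface, if the arm or the gripper's body presses on something with over 40 N, if the wrist force passes 120 N, or if a joint passes its speed limit or range.

ROBOT

A 6-joint arm with a two-finger parallel gripper is mounted at the origin on the work surface. World frame = base frame: x ahead of the robot, y to its left, z up, the work surface at z = 0. Lengths are in mm, angles in rad, forces in N, time in s.
With the tool pointing down it reaches from about 275 to 750 mm from the base axis. Payload 10.2 kg.
Tool frame: the origin (TCP) lies at the very end of the fingers, on their centre line; the grasp point (between the pads) lies 19 mm behind it; z points along the fingers, y is the direction in which the jaws open and shut (so a half turn about z gives the same grasp; the last joint's range is limited). The gripper opens to 85 mm and grips with 20 to 120 N. Pads are 22 mm wide; open, the fingers measure 114 mm over their backs; the gripper's body (76 mm by 85 mm) begins 54 mm behind the grasp point. The pads swing forward as they close: fully open they stand 13 mm farther back than shut.
Start: joints at [-1.393, 0.313, 1.498, -0, 1.331, -0.223], TCP at [204.819, -483.405, 231.294] pointing down, gripper open.
Joint ranges: [-2.94, 2.94], [-0.97, 2.17], [0.19, 2.56], [-1.23, 4.37], [0.02, 3.11], [-2.88, 2.88]. Speed limits (rad/s): [2.39, 2.39, 3.01, 3.14, 3.14, 3.14].

INTERFACE

Orientations are given as a 3x3 rotation matrix whose columns are the frame's x, y, z axes.
In Python, from plant import * gives the robot as it stands.
- The arm moves only by the tool apply_moves, never from a script. Its arguments are lists of equal length, an entry for each row: "grip": the opening, from 0 (shut) to 1 (fully open); "slide": the shift along the tool's x, y, z in cm, a list of three; "yaw": the turn about the tool's z in degrees. A call has 1 to 8 rows; each row is the pose to reach, as a shift and turn from the pose commanded when the call began, along the tool's axes at that moment; what a row does not reach only later rows make up. A row lasts 1/8 s, in which the tool goes at most 62.5 mm and 10.7 degrees, less where a joint would pass 70% of its speed; a pose out of reach is approached as far as the arm can. A call with a gripper value outside its range is refused whole. The fingers move at their own pace and stop on an object; "force" is the grip in N (left out, the last holds). Time passes only in rows, so rows that repeat a pose let the fingers close. It gives the time, the measured TCP pose, the force and the opening at its end, in the units of the state.
- get_obs(): the state, without advancing time (a new reading comes with each control period).
- capture(name): name is "side" or "top"; returns a dict with "color" (384x512x3 uint8, blue, green, red), "K" (3x3 intrinsics, pixels), "D" ([k1, k2, p1, p2, k3] as OpenCV has them; the pictures are not rectified), "eye" and "attitude" of the camera in the world. Camera axes: x right, y down, z forward; pixel columns grow to the right and rows downward; lengths in mm; the calibration is good to about 2 mm. A picture is of the moment at which its call begins. There is no depth.
- finish_job(): hands the job in, once; it reports no verdict.
Trained networks look in the newest picture that a camera, given by its name, has taken for a name from the list of things; names that differ only in an ending like _2 or _b are one class to them, and where a whole thing is asked for, a point or a joint stands for the part that bears it (a point fixed in the world has none). Each returns a list of dicts, best first, with "p" (0 to 1); they miss things now and then, are a little off and sometimes report something else, mostly with a low value. They report only what shows in the picture. A call takes as long as a camera call. They do not tell look-alikes from the thing itself.
- look_for(camera, thing): "xy" ([column, row] in pixels, amid what is visible of it).
The state is a dict: "time": time; "joint_positions": joint angles; "qvel": joint speeds; "effort": joint torques, N m; "position": TCP position; "eef_rot": TCP orientation; "wrist_force": force on the tool from outside, world axes, zero at the start; "torque": the same for the moment, N m; "grip_width": finger opening in mm.
Only numpy, scipy, OpenCV 4.12 (cv2) and the standard library are available. Lean on these libraries where they do the work, as an engineer would, in place of code of your own. Each camera call takes 0.05 s, during which the arm holds its last target.

## Working session

There is one attempt and no reset: what is moved stays moved. The work goes in short steps, Python scripts to look and compute and a tool call to move; the robot and the scene stay as the last step left them, time stands still between calls to the robot, and variables do not carry over. Pictures are saved under pics/ and viewed, and the job is handed in when it is done.

Besides the shell and the picture viewer there is one more tool, called after "Emit:" as a command line: name --pt "numbers of a row" for each row, then --argument value for the rest. apply_moves: Moves the arm, as the interface text tells. Its arguments: {"type":"object","properties":{"grip":{"type":"array"},"slide":{"type":"array"},"yaw":{"type":"array"},"force":{"type":"number"}},"required":["grip","slide","yaw"]}

```bash
mkdir -p pics; ls; cat > h.py <<'E'
from plant import *
import numpy as np, cv2
def snap(n,f):
    c=capture(n); cv2.imwrite('pics/'+f+'.png',c['color']); np.savez('cal_'+n,K=c['K'],D=c['D'],eye=c['eye'],att=c['attitude']); return c
def cal(n):
    return np.load('cal_'+n+'.npz')
def ray(n,uv):
    c=cal(n); p=cv2.undistortPoints(np.array([[uv]],float),c['K'],c['D'])[0,0]
    d=c['att']@np.array([p[0],p[1],1.]); return c['eye'],d
def atz(n,uv,z):
    e,d=ray(n,uv); return e+d*(z-e[2])/d[2]
def proj(n,P):
    c=cal(n); R=c['att'].T; 
    return cv2.projectPoints(np.array(P,float).reshape(-1,3),cv2.Rodrigues(R)[0],-R@c['eye'],c['K'],c['D'])[0][:,0]
def tri(u1,u2):
    e1,d1=ray('side',u1);e2,d2=ray('top',u2);d1=d1/np.linalg.norm(d1);d2=d2/np.linalg.norm(d2)
    s=np.linalg.lstsq(np.c_[d1,-d2],e2-e1,rcond=None)[0]
    a=e1+d1*s[0];b=e2+d2*s[1];return (a+b)/2,np.linalg.norm(a-b)
def crop(n,f,u,v,w,h,s):
    im=cv2.imread('pics/'+n+'.png')[max(v,0):v+h,max(u,0):u+w]
    cv2.imwrite('pics/'+f+'.png',cv2.resize(im,None,fx=s,fy=s,interpolation=cv2.INTER_CUBIC))
E
python3 - <<'E'
from h import *
np.set_printoptions(precision=3,suppress=True)
for n in('side','top'):
    c=snap(n,n+'0'); print(n,c['K'],c['D'],c['eye'],c['attitude'])
    for t in('holder','socket','swivel','post_grip','post_flat','post_seat','collar_mid','screw_tip','mat','rack'):
        print(t,[(np.round(d['xy'],1).tolist(),round(d['p'],2)) for d in look_for(n,t)][:4])
print(get_obs())
E
```

```text
pics
side [[439.694   0.    250.267]
 [  0.    439.694 190.697]
 [  0.      0.      1.   ]] [-0.078  0.     0.     0.     0.   ] [269.491 698.181 712.839] [[-0.953 -0.196  0.23 ]
 [-0.302  0.6   -0.741]
 [ 0.007 -0.775 -0.632]]
holder [([229.7, 220.5], 0.77)]
socket [([219.7, 206.1], 0.63), ([281.7, 151.9], 0.44)]
swivel [([222.7, 209.9], 0.8)]
post_grip [([132.3, 264.9], 0.78), ([179.9, 281.4], 0.76)]
post_flat [([182.2, 281.3], 0.97), ([127.0, 267.6], 0.89), ([223.0, 207.1], 0.49)]
post_seat [([128.6, 268.4], 0.96), ([179.4, 281.0], 0.61)]
collar_mid [([282.0, 153.1], 0.67), ([344.0, 162.6], 0.45)]
screw_tip [([279.5, 151.2], 0.72), ([230.3, 221.3], 0.6), ([343.8, 163.9], 0.49)]
mat [([272.6, 162.3], 0.68), ([224.2, 209.5], 0.68)]
rack [([179.2, 324.7], 0.77)]
top [[358.682   0.    253.195]
 [  0.    358.682 192.121]
 [  0.      0.      1.   ]] [-0.059  0.     0.     0.     0.   ] [403.474 -25.106 856.547] [[-0.026 -0.994  0.102]
 [-1.     0.025 -0.004]
 [ 0.002 -0.102 -0.995]]
holder [([244.8, 171.3], 0.86)]
socket [([249.6, 159.9], 0.69)]
swivel [([249.2, 164.9], 0.74)]
post_grip
[... 182 characters left out ...]
], 0.5)]
collar_mid [([374.3, 190.9], 0.73), ([378.8, 270.9], 0.63)]
screw_tip [([382.8, 269.5], 0.84), ([379.7, 185.6], 0.78)]
mat [([365.6, 186.8], 0.57)]
rack [([117.1, 179.9], 0.78)]
{'time': 1.1, 'joint_positions': array([-1.393,  0.313,  1.498,  0.   ,  1.331, -0.223]), 'qvel': array([ 0.   ,  0.   , -0.001,  0.   , -0.001, -0.001]), 'effort': array([  0.001, -41.216, -25.99 ,  -0.   ,   0.001,  -0.   ]), 'position': array([ 204.807, -483.408,  231.308]), 'eef_rot': array([[ 0.921,  0.39 ,  0.   ],
       [ 0.39 , -0.921, -0.   ],
       [ 0.   ,  0.   , -1.   ]]), 'wrist_force': array([-0.05 , -0.642, -0.028]), 'torque': array([-0.037, -0.013, -0.001]), 'grip_width': 85.4267323445987}
```

View pics/side0.png

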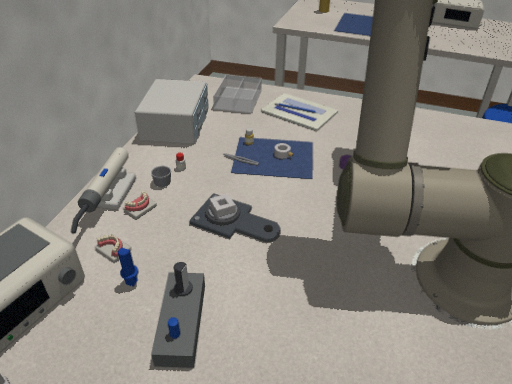

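View pics/top0.png

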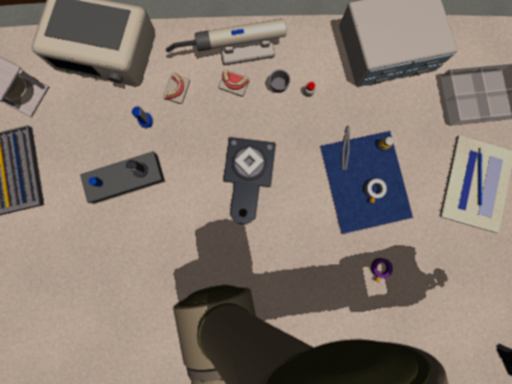

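```bash
python3 - <<'E'
from h import *
crop('top0','top0a',60,60,200,150,4)
crop('side0','side0a',90,220,150,110,5)
crop('top0','top0b',200,100,110,150,4)
crop('top0','top0c',320,140,110,150,4)
E
```

```text
(no output)
```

View pics/top0a.png

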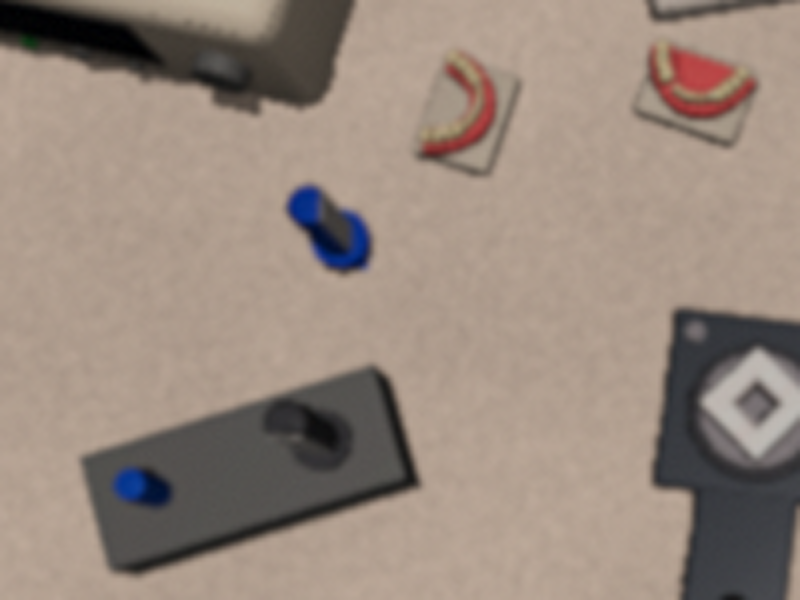

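View pics/side0a.png

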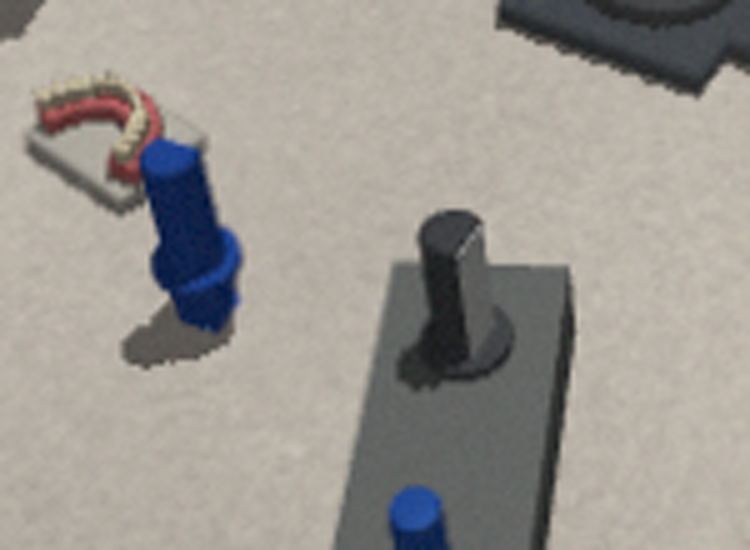

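View pics/top0b.png

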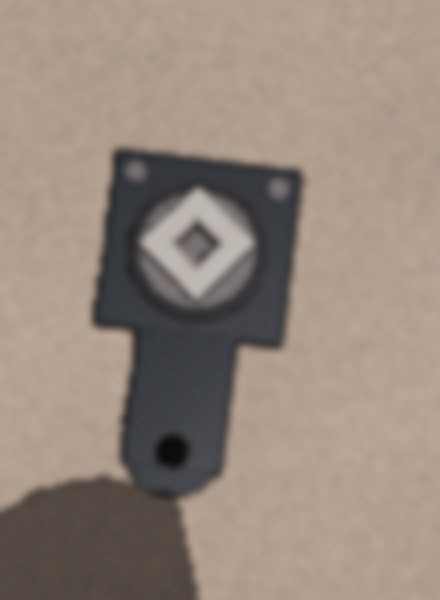

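View pics/top0c.png

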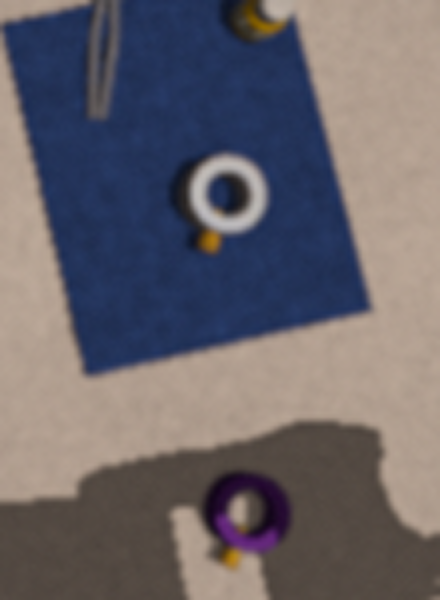

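```bash
cat > model.py <<'E'
from h import *
def Rz(a): c,s=np.cos(a),np.sin(a); return np.array([[c,-s,0],[s,c,0],[0,0,1.]])
def circ(r,z,n=72):
    t=np.linspace(0,2*np.pi,n+1); return np.c_[r*np.cos(t),r*np.sin(t),0*t+z]
def post(x,y,zg,yaw):
    a=np.arccos(8/12); t=np.linspace(-np.pi+a,np.pi-a,60)
    def D(z): 
        p=np.c_[12*np.cos(t),12*np.sin(t),0*t+z]; return np.r_[p,p[:1]]
    s=8.94
    L=[D(30),D(-30),circ(18,-30),circ(18,-36),np.array([[-8,s,-30],[-8,s,30]]),np.array([[-8,-s,-30],[-8,-s,30]])]
    sq=lambda z:np.array([[-9,-9,z],[9,-9,z],[9,9,z],[-9,9,z],[-9,-9,z]])
    L+=[sq(-68)]+[np.array([[i,j,-36],[i,j,-68]]) for i in(-9,9) for j in (-9,9)]
    return [l@Rz(yaw).T+[x,y,zg] for l in L]
def holder(x,y,yaw,sw):
    t=np.linspace(np.pi/2,3*np.pi/2,30)
    out=np.r_[np.c_[-115+31*np.cos(t),31*np.sin(t)],[[-57,-31]],[[-57,-57.5],[60,-57.5],[60,57.5],[-57,57.5],[-57,31],[-115,31]]]
    out=np.c_[out,0*out[:,0]+14]
    sq=lambda h,z:np.array([[-h,-h,z],[h,-h,z],[h,h,z],[-h,h,z],[-h,-h,z]])
    return [l@Rz(yaw).T+[x,y,0] for l in [out,circ(41,24)]]+[l@Rz(yaw+sw).T+[x,y,0] for l in [sq(23,50),sq(9.5,50)]]
def collar(x,y,z,yaw):
    L=[circ(23,12),circ(13.5,12),circ(23,-12),np.array([[-23,0,0],[-34.5,0,0]]),np.array([[-34.5,-6,0],[-34.5,6,0]])]
    return [l@Rz(yaw).T+[x,y,z] for l in L]
def box(x,y,w,l,h,yaw):
    p=np.array([[-w,-l],[w,-l],[w,l],[-w,l],[-w,-l]])/2; p=np.c_[p,0*p[:,0]+h]
    return [p@Rz(yaw).T+[x,y,0]]
def over(n,img,out,items,u,v,w,h,s):
    im=cv2.imread('pics/'+img+'.png'); im=cv2.resize(im[v:v+h,u:u+w],None,fx=s,fy=s,interpolation=cv2.INTER_CUBIC)
    for col,L in items:
        for l in L:
            p=(proj(n,l)-[u,v]+.5)*s-.5
            cv2.polylines(im,[np.round(p*8).astype(int)],False,col,1,cv2.LINE_AA,3)
    cv2.imwrite('pics/'+out+'.png',im)
E
python3 - <<'E'
from model import *
np.set_printoptions(precision=1,suppress=True)
T=lambda u,z:print(u,z,atz('top',u,z))
S=lambda u,z:print('s',u,z,atz('side',u,z))
# ring circle
T((200+198/4,100+244/4),50)     # block centre
for p in((200,187),(257,244),(197,300),(139,243)): T((200+p[0]/4,100+p[1]/4),50)
for p in((116,150),(301,170),(281,347),(95,324),(163,496)): T((200+p[0]/4,100+p[1]/4),14)
T((320+228/4,140+194/4),27); T((320+209/4,140+241/4),15)
T((60+288/4,60+412/4),106);T((60+322/4,60+440/4),46)
for p in((82,460),(375,367),(417,485),(130,570)): T((60+p[0]/4,60+p[1]/4),40 if p[0]<400 else 0)
print(tri((90+452/5,220+230/5),(60+288/4,60+412/4)))
S((90+452/5,220+230/5),106); S((90+470/5,220+345/5),46)
print(tri((90+170/5,220+155/5),(60+307/4,60+205/4)))
E
```

```text
(249.5, 161.0) 50 [558.  -22.1  50. ]
(250.0, 146.75) 50 [591.2 -24.   50. ]
(264.25, 161.0) 50 [557.2 -55.7  50. ]
(249.25, 175.0) 50 [525.8 -20.7  50. ]
(234.75, 160.75) 50 [559.5  11.6  50. ]
(229.0, 137.5) 14 [623.5  25.9  14. ]
(275.25, 142.5) 14 [608.5 -84.8  14. ]
(270.25, 186.75) 14 [501.9 -69.5  14. ]
(223.75, 181.0) 14 [518.4  40.3  14. ]
(240.75, 224.0) 14 [415.9   2.2  14. ]
(377.0, 188.5) 27 [ 490.  -319.3   27. ]
(372.25, 200.25) 15 [ 463.5 -310.4   15. ]
(132.0, 163.0) 106 [549.8 228.7 106. ]
(140.5, 170.0) 46 [544.6 229.   46. ]
(80.5, 175.0) 40 [537.8 372.7  40. ]
(153.75, 151.75) 40 [587.8 200.2  40. ]
(164.25, 181.25) 0 [523.5 185.3   0. ]
(92.5, 202.5) 40 [472.8 342.7  40. ]
(array([548.5, 229.2, 102.9]), np.float64(3.701512938830125))
s (180.4, 266.0) 106 [545.2 231.5 106. ]
s (184.0, 289.0) 46 [542.2 235.6  46. ]
(array([667.5, 223.4,  96. ]), np.float64(0.6365017021454246))
```

```bash
cat >> model.py <<'E'
from scipy.optimize import minimize
from scipy.ndimage import map_coordinates
def gradmag(img,sig):
    im=cv2.GaussianBlur(cv2.imread('pics/'+img+'.png').astype(np.float32),(0,0),sig)
    gx=cv2.Sobel(im,cv2.CV_32F,1,0)/8;gy=cv2.Sobel(im,cv2.CV_32F,0,1)/8
    return np.sqrt((gx**2+gy**2).max(2))
def dens(l,st=1.5):
    o=[]
    for a,b in zip(l[:-1],l[1:]):
        k=max(1,int(np.linalg.norm(b-a)/st)); o.append(a+(b-a)*np.arange(k)[:,None]/k)
    return np.concatenate(o)
def fit(views,f,x0,scale,sigs=(2,1.2,.8)):
    """views: list of (cam,img); f(params)->lines"""
    x=np.array(x0,float);scale=np.array(scale,float)
    for sg in sigs:
        G=[(n,np.sqrt(gradmag(i,sg))) for n,i in views]
        def c(q):
            P=np.concatenate([dens(l) for l in f(*(x0_+q*scale))]); s=0
            for n,g in G:
                p=proj(n,P); s-=map_coordinates(g,[p[:,1],p[:,0]],order=1,mode='nearest').mean()
            return s
        x0_=x.copy(); r=minimize(c,np.zeros(len(x)),method='Nelder-Mead',options=dict(initial_simplex=np.r_[np.zeros((1,len(x))),np.eye(len(x))],xatol=.01,fatol=1e-5,maxiter=800))
        x=x0_+r.x*scale
    return x,r.fun
E
python3 - <<'E'
from model import *
np.set_printoptions(precision=3,suppress=True)
for v in(['top'],['side'],['top','side']):
    V=[(a,a+'0') for a in v]
    h,s=fit(V,holder,[558,-22,-.15,.8],[4,4,.05,.05]);print(v,'holder',h,s)
    c,s=fit(V,lambda x,y,w:collar(x,y,15,w),[489,-319,1.2],[4,4,.1]);print('collar',c,s)
    if v!=['top']:
      for w0 in(1.2,1.57,2.0,2.4):
        p,s=fit(V,lambda x,y,w:post(x,y,76,w)[:6],[547,231,w0],[3,3,.2]);print('post',p,s)
    r,s=fit(V,lambda x,y,w:box(x,y,70,180,40,w),[530,279,.3],[4,4,.05]);print('rack',r,s, (Rz(r[2])@[0,-50,0])[:2]+r[:2])
    if v==['top']: over('top','top0','ov1',[((0,255,0),holder(*h))],200,100,110,150,4);over('top','top0','ov2',[((0,255,0),collar(c[0],c[1],15,c[2]))],330,150,80,80,7)
    if v==['side']: over('side','side0','ov3',[((0,255,0),holder(*h)),((0,0,255),box(*r[:2],70,180,40,r[2]))],140,170,160,120,5)
E
```

```text
['top'] holder [559.188 -20.444  -0.151   0.902] -4.625310897827148
collar [ 491.01  -318.395    1.526] -5.7540602684021
rack [528.351 272.72    0.273] -4.3623881340026855 [541.818 224.568]
['side'] holder [560.618 -20.169  -0.151   0.861] -4.197108745574951
collar [ 492.098 -319.472    1.138] -4.653567314147949
post [546.647 231.541   1.201] -3.3453450202941895
post [546.668 231.555   1.2  ] -3.3453288078308105
post [547.232 231.723   2.785] -3.517317533493042
post [547.224 231.726   2.785] -3.517307758331299
rack [533.339 278.827   0.277] -4.648244380950928 [547.015 230.733]
['top', 'side'] holder [559.931 -20.418  -0.151   0.902] -8.79229736328125
collar [ 491.423 -318.481    1.222] -10.347783088684082
post [547.644 229.959   1.359] -6.418896675109863
post [547.631 229.954   1.36 ] -6.418880939483643
post [548.884 230.294   2.645] -6.553462028503418
post [548.874 230.306   2.646] -6.55345344543457
rack [532.989 279.409   0.278] -9.104326248168945 [546.715 231.33 ]
```

```bash
python3 - <<'E'
from model import *
np.set_printoptions(precision=3,suppress=True)
for v in(['side'],['top','side']):
    V=[(a,a+'0') for a in v]
    for w0 in(-1,-.5,0,.5):
        p,s=fit(V,lambda x,y,w:post(x,y,76,w)[:6],[547.,231,w0],[2,2,.2],(1.2,.8));print('post',p,s)
over('side','side0','ov4',[((0,255,0),post(547,231.5,76,-.3)[:6])],150,245,60,60,10)
over('top','top0','ov5',[((0,255,0),post(547,229.5,76,-.3)[:6])],115,145,50,50,12)
crop('side0','c4',150,245,60,60,10); crop('top0','c5',115,145,50,50,12)
a=[cv2.imread(f'pics/{f}.png') for f in('ov4','c4','ov5','c5')]
cv2.imwrite('pics/cmp1.png',cv2.resize(np.vstack([np.hstack(a[:2]),np.hstack(a[2:])]),(600,600)))
a=[cv2.resize(cv2.imread(f'pics/{f}.png'),(390,h)) for f,h in(('ov1',530),('ov2',390))]
a[1]=cv2.copyMakeBorder(a[1],0,140,0,0,cv2.BORDER_CONSTANT)
cv2.imwrite('pics/cmp2.png',np.hstack(a))
E
```

```text
post [546.599 232.165  -1.826] -3.6156415939331055
post [546.752 231.975  -0.127] -3.5599918365478516
post [546.751 231.977  -0.127] -3.5599820613861084
post [544.676 231.068   0.507] -3.1444735527038574
post [547.118 231.703  -0.105] -6.658278465270996
post [547.133 231.685  -0.104] -6.658263683319092
post [547.114 231.708  -0.105] -6.65828275680542
post [547.635 229.969   1.359] -6.418893814086914
```

View pics/cmp1.png

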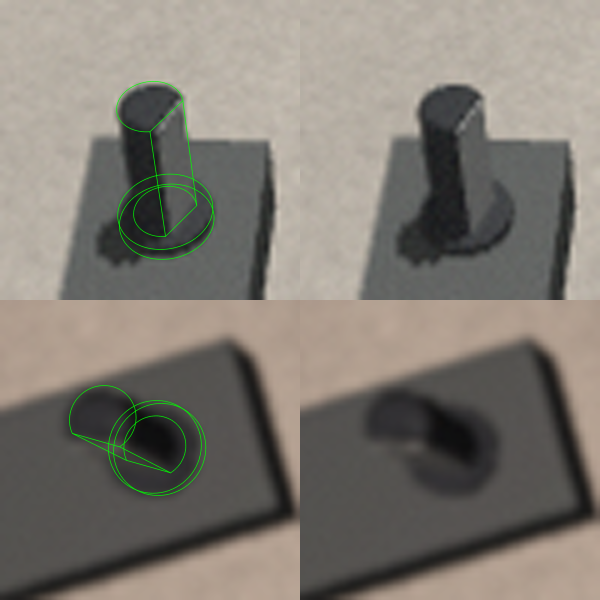

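View pics/cmp2.png

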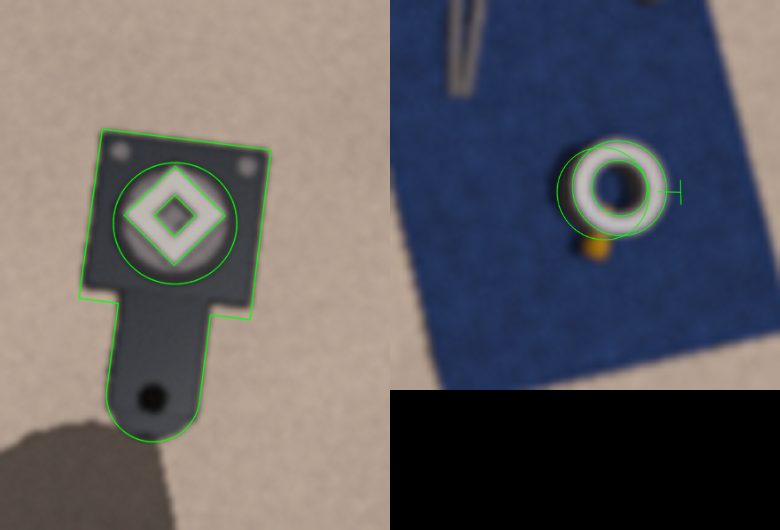

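```bash
python3 - <<'E'
from model import *
rows=[]
for y in(-.18,-.1,0.,.08):
    over('side','side0','o1',[((0,255,0),post(547,231.8,76,y)[:6])],150,245,60,60,5)
    over('top','top0','o2',[((0,255,0),post(546,231,76,y)[:6])],115,145,50,50,6)
    rows.append(np.vstack([cv2.imread('pics/o1.png'),cv2.imread('pics/o2.png')]))
r=np.hstack(rows); cv2.imwrite('pics/cmp3.png',cv2.resize(r,(800,400)))
crop('side0','z1',155,255,50,50,12)
E
```

```text
(no output)
```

View pics/cmp3.png

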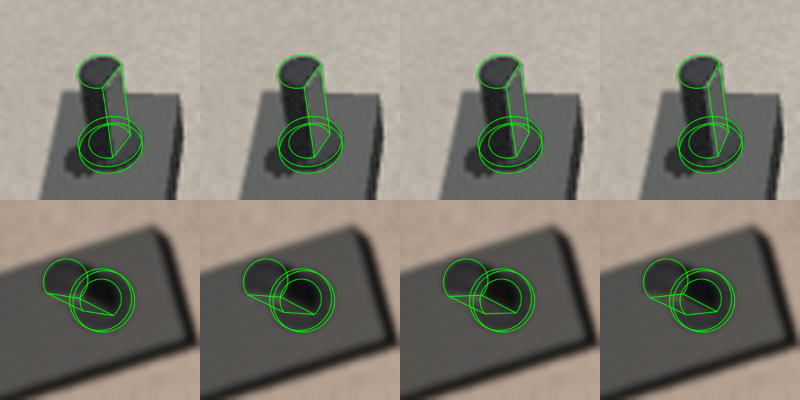

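```bash
cat > mv.py <<'E'
from model import *
np.set_printoptions(precision=3,suppress=True)
def need(x,y,z,ang=None,o=None):
    """target TCP world + tool-y world angle deg -> slide cm, yaw deg"""
    o=o or get_obs(); R=o['eef_rot']; d=R.T@(np.array([x,y,z])-o['position'])/10
    a=np.degrees(np.arctan2(R[1,1],R[0,1])); 
    yw=None if ang is None else -((ang-a+180)%360-180)
    print('slide cm',d.round(2),'yaw',None if yw is None else round(yw,1),'now y-ang',round(a,2),'pos',o['position'].round(1),'t',o['time'])
E
python3 -c "
from mv import *
need(547,231.3,180,-4.6)"
```

```text
slide cm [ 59.39 -52.46   5.13] yaw -62.4 now y-ang -67.04 pos [ 204.8 -483.4  231.3] t 1.1
```

Emit:
apply_moves --grip '[1,1,1,1,1,1,1,1]' --pt "59.4 -52.5 5.1" --pt "59.4 -52.5 5.1" --pt "59.4 -52.5 5.1" --pt "59.4 -52.5 5.1" --pt "59.4 -52.5 5.1" --pt "59.4 -52.5 5.1" --pt "59.4 -52.5 5.1" --pt "59.4 -52.5 5.1" --yaw '[-10,-20,-30,-40,-50,-62.4,-62.4,-62.4]' --force 60

```text
time: 2.1
position: [420.8, -31.3, 199.4]
eef_rot: [[0.081, 0.997, 0.001], [0.997, -0.081, -0.0], [-0.0, 0.001, -1.0]]
wrist_force: [0.9, -1.6, 0.2]
grip_width: 85.2
```

```bash
python3 -c "
from mv import *
need(547,231.3,180,-4.6)"
```

```text
slide cm [27.19 10.46  1.94] yaw -0.0 now y-ang -4.62 pos [420.8 -31.3 199.4] t 2.1
```

Emit:
apply_moves --grip '[1,1,1,1,1,1,1,1]' --pt "27.2 10.5 1.9" --pt "27.2 10.5 1.9" --pt "27.2 10.5 1.9" --pt "27.2 10.5 1.9" --pt "27.2 10.5 1.9" --pt "27.2 10.5 1.9" --pt "27.2 10.5 1.9" --pt "27.2 10.5 1.9" --yaw '[0,0,0,0,0,0,0,0]'

```text
time: 3.1
position: [546.7, 228.4, 180.5]
eef_rot: [[0.082, 0.997, 0.0], [0.997, -0.082, -0.0], [-0.0, 0.0, -1.0]]
wrist_force: [0.5, 0.6, -0.2]
grip_width: 85.3
```

```bash
python3 -c "
from mv import *
need(547,231.3,61,-4.6)
snap('side','s1');snap('top','t1')
crop('s1','s1c',100,150,200,150,4)
need(547,231.3,61,-4.6)
"
```

```text
slide cm [ 0.29  0.   11.95] yaw -0.1 now y-ang -4.71 pos [546.7 228.4 180.5] t 3.1
slide cm [ 0.27 -0.01 11.96] yaw -0.1 now y-ang -4.7 pos [546.8 228.6 180.6] t 3.2
```

View pics/s1c.png

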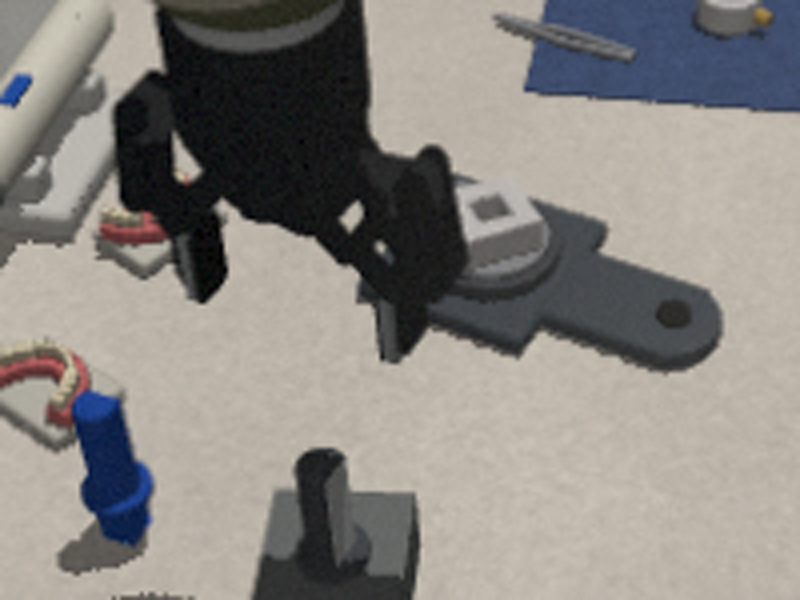

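View pics/t1.png

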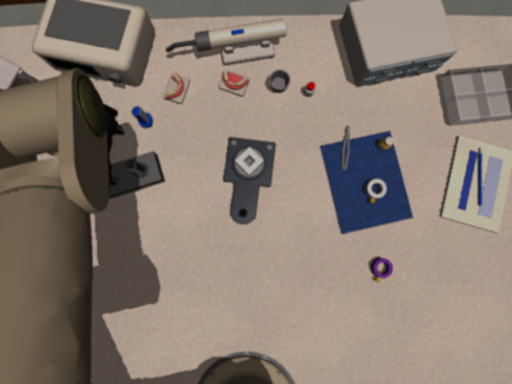

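```bash
python3 -c "
from mv import *
a=np.array([np.cos(np.radians(-4.7)),np.sin(np.radians(-4.7)),0]); b=np.array([a[1],-a[0],0])
for h in (185,190,193):
  c=np.array([546.8,228.8,h])
  L=[np.array([c+s*a*42.6+b*11,c+s*a*42.6-b*11]) for s in(-1,1)]
  print(h,[proj('side',l).round(1).tolist() for l in L])
  over('side','s1','ov6_%d'%h,[((0,255,0),L)],130,190,80,70,9)
"
```

```text
185 [[[201.1, 236.4], [195.0, 245.1]], [[157.6, 222.9], [150.9, 231.0]]]
190 [[[200.9, 234.3], [194.8, 243.0]], [[157.2, 220.8], [150.5, 228.9]]]
193 [[[200.8, 233.0], [194.6, 241.7]], [[157.0, 219.5], [150.2, 227.7]]]
```

View pics/ov6_193.png

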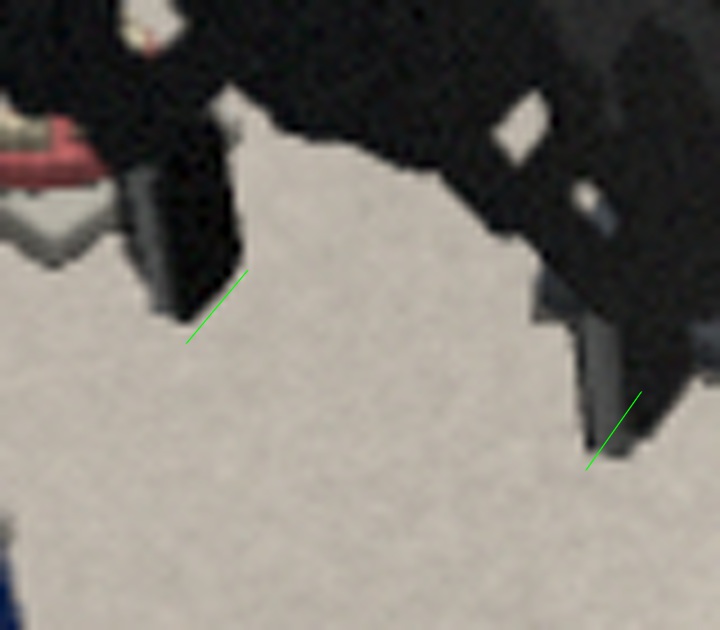

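Emit:
apply_moves --grip '[1,1,1,1,1]' --pt "0.2 0 5.0" --pt "0.2 0 10.0" --pt "0.2 0 12.0" --pt "0.2 0 12.0" --pt "0.2 0 12.0" --yaw '[0,0,0,0,0]'

```text
time: 3.82
position: [547.7, 231.2, 61.6]
eef_rot: [[0.081, 0.997, 0.002], [0.997, -0.081, 0.0], [0.001, 0.002, -1.0]]
wrist_force: [-0.1, -0.5, -0.2]
grip_width: 85.5
```

```bash
python3 -c "
from mv import *
need(547,231.3,61,-4.6)
snap('side','s2')
crop('s2','s2c',110,190,120,120,5)
"
```

```text
slide cm [ 0.   -0.07  0.06] yaw -0.1 now y-ang -4.66 pos [547.7 231.2  61.6] t 3.825
```

View pics/s2c.png

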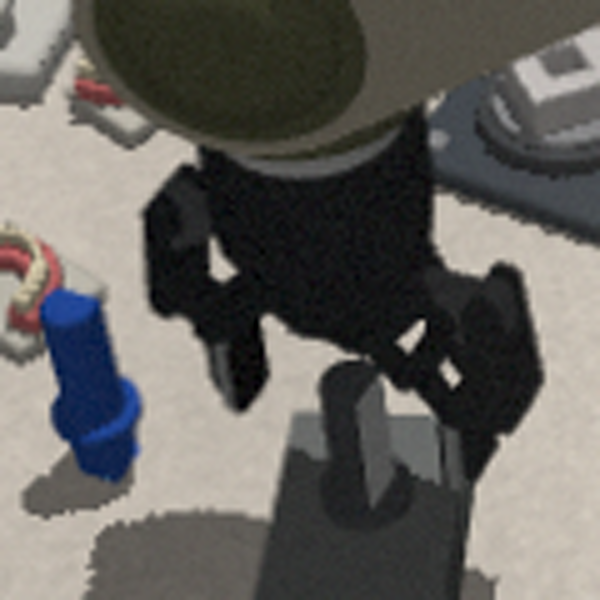

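Emit:
apply_moves --grip '[0,0,0,0,0,0,0,0]' --pt "0 0 0" --pt "0 0 0" --pt "0 0 0" --pt "0 0 0" --pt "0 0 0" --pt "0 0 0" --pt "0 0 0" --pt "0 0 0" --yaw '[0,0,0,0,0,0,0,0]' --force 60

```text
time: 4.88
position: [547.1, 231.4, 60.4]
eef_rot: [[0.081, 0.997, 0.0], [0.997, -0.081, 0.0], [0.0, 0.0, -1.0]]
wrist_force: [1.0, -1.2, 4.5]
grip_width: 19.1
```

```bash
python3 -c "
from mv import *
o=get_obs();print(o['grip_width'],o['wrist_force'],o['position'])
snap('side','s3')
crop('s3','s3c',110,190,120,120,5)
"
```

```text
19.139501698325546 [ 0.977 -1.154  4.486] [547.095 231.376  60.432]
```

View pics/s3c.png

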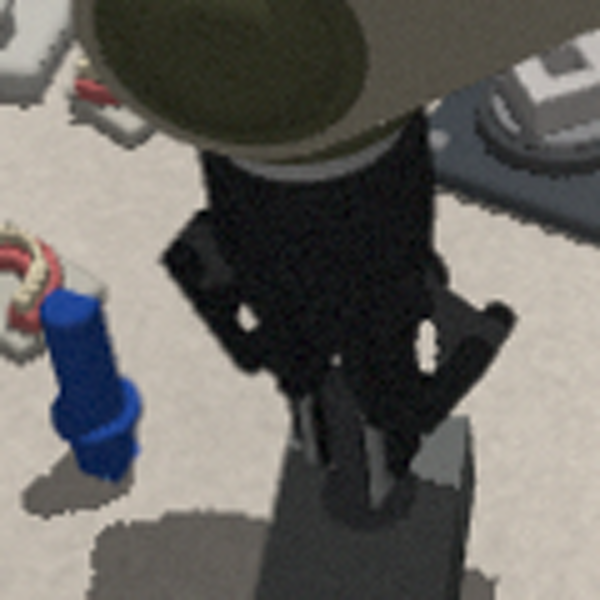

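Emit:
apply_moves --grip '[0,0,0,0]' --pt "0 0 -2" --pt "0 0 -6" --pt "0 0 -7.5" --pt "0 0 -7.5" --yaw '[0,0,0,0]'

```text
time: 5.42
position: [546.9, 231.3, 134.9]
eef_rot: [[0.081, 0.997, 0.0], [0.997, -0.081, 0.0], [0.0, 0.0, -1.0]]
wrist_force: [-0.7, -0.3, -2.5]
grip_width: 19.2
```

```bash
python3 -c "
from mv import *
o=get_obs();print(o['grip_width'],o['wrist_force'],o['position'])
need(561.4,-21.8,135,-47)
"
```

```text
19.169010691559038 [-0.688 -0.266 -2.507] [546.879 231.315 134.919]
slide cm [-25.11   3.49  -0.01] yaw 42.4 now y-ang -4.64 pos [546.9 231.3 134.9] t 5.425
```

Emit:
apply_moves --grip '[0,0,0,0,0,0,0,0]' --pt "-4 0.5 0" --pt "-9 1.2 0" --pt "-14 2 0" --pt "-19 2.6 0" --pt "-23 3.2 0" --pt "-25.1 3.5 0" --pt "-25.1 3.5 0" --pt "-25.1 3.5 0" --yaw '[7,15,23,31,38,42.4,42.4,42.4]'

```text
time: 6.42
position: [561.0, -20.8, 134.1]
eef_rot: [[0.731, 0.683, -0.002], [0.683, -0.731, 0.001], [-0.001, -0.002, -1.0]]
wrist_force: [0.4, 0.9, -2.7]
grip_width: 19.2
```

```bash
python3 -c "
from mv import *
snap('side','s4');snap('top','t4')
crop('s4','s4c',160,120,130,130,5);crop('t4','t4c',190,90,120,150,4)
need(561.4,-21.8,122,-47)
"
```

```text
slide cm [-0.07  0.09  1.27] yaw 0.1 now y-ang -46.92 pos [561.3 -20.6 134.7] t 6.525
```

View pics/s4c.png

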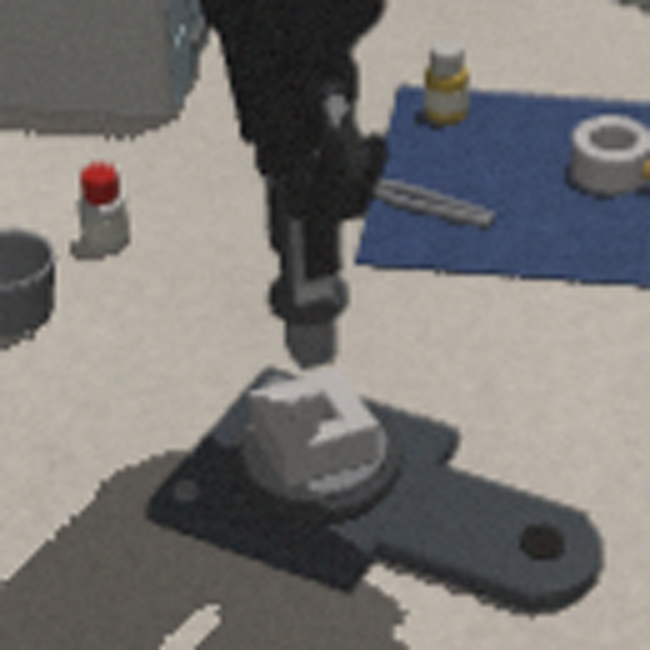

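View pics/t4c.png

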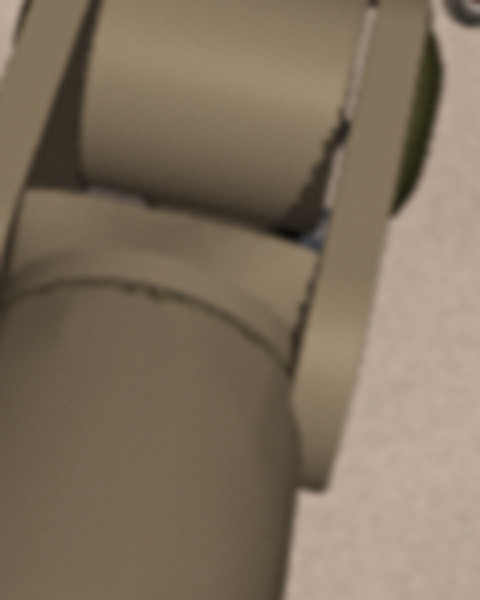

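```bash
cat >> model.py <<'E'
def lowpost(x,y,zg,yaw):
    L=post(x,y,zg,yaw); return L[2:4]+L[6:]
E
python3 - <<'E'
from mv import *
a=np.radians(-47);ax=np.array([561.3-2*np.cos(a),-20.6-2*np.sin(a)]);print(ax)
zg=134.7+15.6
r,s=fit([('side','s4')],lambda x,y:[lowpost(x,y,zg,a)[1],lowpost(x,y,zg,a)[2]],[ax[0],ax[1]],[2,2],(1.2,.8));print('fit',r,s)
over('side','s4','o1',[((0,255,0),lowpost(ax[0],ax[1],zg,a)),((0,255,255),holder(560.6,-20.2,-.151,.88))],200,155,60,60,7)
over('side','s4','o2',[((0,255,0),lowpost(r[0],r[1],zg,a))],200,155,60,60,7)
cv2.imwrite('pics/cmp4.png',cv2.resize(np.hstack([cv2.imread('pics/o1.png'),cv2.imread('pics/o2.png')]),(800,400)))
E
```

```text
[559.936 -19.137]
fit [560.856 -22.39 ] -4.883387088775635
```

View pics/cmp4.png

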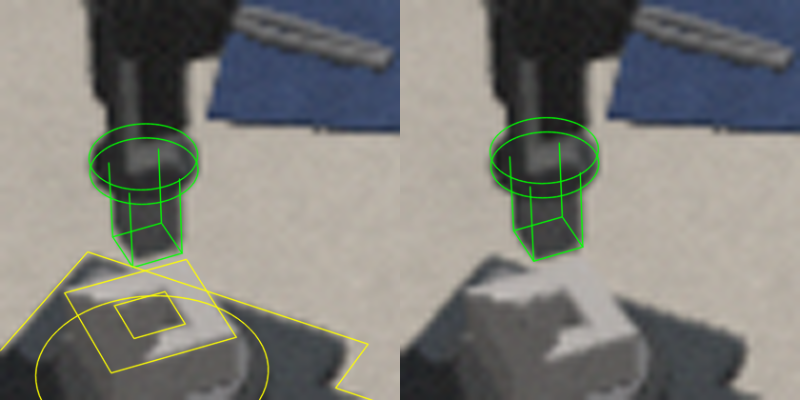

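```bash
python3 -c "
from mv import *
need(561.1,-18.8,106.5,-47)
"
```

```text
slide cm [ 0.12 -0.14  2.82] yaw 0.1 now y-ang -46.92 pos [561.3 -20.6 134.7] t 6.525
```

Emit:
apply_moves --grip '[0,0,0,0]' --pt "0.1 -0.1 1.5" --pt "0.1 -0.1 2.8" --pt "0.1 -0.1 2.8" --pt "0.1 -0.1 2.8" --yaw '[0,0,0,0]'

```text
time: 7.02
position: [561.7, -20.3, 107.3]
eef_rot: [[0.732, 0.682, 0.0], [0.682, -0.732, -0.0], [0.0, 0.0, -1.0]]
wrist_force: [0.6, 0.4, -2.3]
grip_width: 19.0
```

```bash
python3 - <<'E'
from mv import *
snap('side','s5')
need(561.1,-18.8,106.5,-47)
o=get_obs();p=o['position'];a=np.radians(-47);ax=p[:2]-2*np.array([np.cos(a),np.sin(a)]);zg=p[2]+15.6;print(ax)
r,s=fit([('side','s5')],lambda x,y:[lowpost(x,y,zg,a)[1],lowpost(x,y,zg,a)[2]],[ax[0],ax[1]],[2,2],(1.2,.8));print('fit',r,s)
over('side','s5','o1',[((0,255,0),lowpost(r[0],r[1],zg,a)),((0,255,255),holder(560.6,-20.2,-.151,.9)[2:])],200,165,60,60,13)
crop('s5','o2',200,165,60,60,13)
cv2.imwrite('pics/cmp5.png',cv2.resize(np.hstack([cv2.imread('pics/o1.png'),cv2.imread('pics/o2.png')]),(800,400)))
E
```

```text
slide cm [ 0.05 -0.16  0.1 ] yaw -0.0 now y-ang -47.03 pos [561.8 -20.3 107.5] t 7.075
[560.464 -18.826]
fit [561.793 -23.032] -4.414434909820557
```

View pics/cmp5.png

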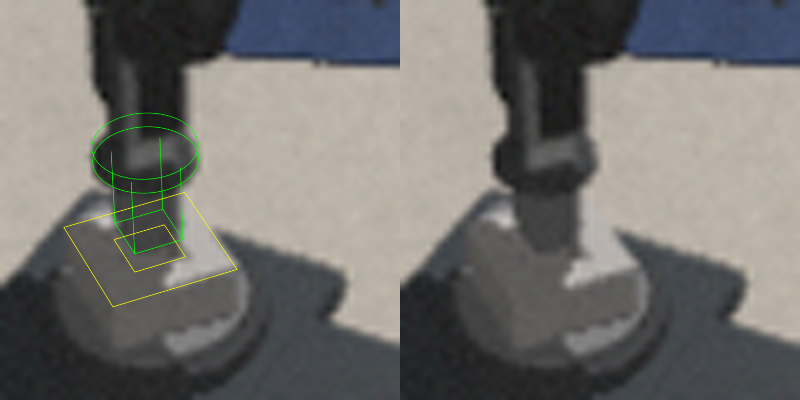

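Emit:
apply_moves --grip '[0,0,0]' --pt "0 -0.15 0.0" --pt "0 -0.15 0.3" --pt "0 -0.15 0.3" --yaw '[0,0,0]'

```text
time: 7.45
position: [560.4, -19.1, 104.0]
eef_rot: [[0.732, 0.682, -0.0], [0.682, -0.732, 0.0], [-0.0, -0.0, -1.0]]
wrist_force: [0.1, -0.5, -2.1]
grip_width: 19.0
```

Emit:
apply_moves --grip '[0,0,0,0]' --pt "0.05 0 0.2" --pt "0.05 0 0.4" --pt "0.05 0 0.5" --pt "0.05 0 0.5" --yaw '[0,0,0,0]'

```text
time: 7.95
position: [561.7, -19.5, 100.2]
eef_rot: [[0.732, 0.682, 0.002], [0.682, -0.732, -0.001], [0.001, 0.003, -1.0]]
wrist_force: [0.4, -3.1, 5.3]
grip_width: 18.9
```

Emit:
apply_moves --grip '[0,0,0,0]' --pt "-0.05 0.05 0.0" --pt "-0.05 0.05 0.1" --pt "-0.05 0.05 0.2" --pt "-0.05 0.05 0.2" --yaw '[0,0,0,0]'

```text
time: 8.45
position: [561.6, -20.5, 97.5]
eef_rot: [[0.732, 0.682, 0.002], [0.682, -0.732, -0.002], [0.0, 0.003, -1.0]]
wrist_force: [1.8, -5.2, 1.1]
grip_width: 18.9
```

Emit:
apply_moves --grip '[0,0,0,0]' --pt "-0.06 0.08 0.1" --pt "-0.06 0.08 0.4" --pt "-0.06 0.08 0.7" --pt "-0.06 0.08 0.7" --yaw '[0,0,0,0]'

```text
time: 8.95
position: [561.4, -20.8, 89.8]
eef_rot: [[0.732, 0.681, 0.001], [0.681, -0.732, -0.001], [0.0, 0.001, -1.0]]
wrist_force: [4.5, -4.3, -3.5]
grip_width: 19.0
```

Emit:
apply_moves --grip '[0,0,0,0,0]' --pt "0 0.05 0.4" --pt "0 0.05 0.8" --pt "0 0.05 1.2" --pt "0 0.05 1.5" --pt "0 0.05 1.5" --yaw '[0,0,0,0,0]'

```text
time: 9.57
position: [561.4, -21.0, 74.6]
eef_rot: [[0.732, 0.681, 0.0], [0.681, -0.732, -0.0], [-0.0, 0.0, -1.0]]
wrist_force: [4.6, -4.3, -3.0]
grip_width: 19.1
```

Emit:
apply_moves --grip '[0,0,0,0,0]' --pt "0 0.06 0.1" --pt "0 0.06 0.3" --pt "0 0.06 0.45" --pt "0 0.06 0.6" --pt "0 0.06 0.6" --yaw '[0,0,0,0,0]'

```text
time: 10.2
position: [561.6, -21.1, 70.4]
eef_rot: [[0.732, 0.682, -0.0], [0.682, -0.732, 0.0], [-0.0, -0.0, -1.0]]
wrist_force: [-4.1, -1.1, 11.6]
grip_width: 18.7
```

Emit:
apply_moves --grip '[0,0,0,0,0,0,0]' --pt "0.02 -0.01 -0.1" --pt "0.05 -0.02 -0.1" --pt "0.08 -0.03 -0.1" --pt "0.11 -0.04 -0.1" --pt "0.13 -0.05 -0.1" --pt "0.13 -0.05 -0.1" --pt "0.13 -0.05 -0.1" --yaw '[-8,-16,-24,-32,-38.3,-38.3,-38.3]'

```text
time: 11.08
position: [562.2, -20.4, 70.4]
eef_rot: [[0.154, 0.988, -0.0], [0.988, -0.154, -0.001], [-0.001, -0.0, -1.0]]
wrist_force: [-1.4, -5.3, 4.8]
grip_width: 18.8
```

```bash
python3 - <<'E'
from mv import *
need(562.2,-19.9,70.4,-8.65)
snap('side','s6'); crop('s6','s6c',170,140,120,120,5)
o=get_obs();print(o['torque'],o['wrist_force'])
E
```

```text
slide cm [ 0.05 -0.01  0.  ] yaw -0.2 now y-ang -8.86 pos [562.2 -20.4  70.4] t 11.075
[-1.023  0.184  0.044] [-0.869 -4.854  3.668]
```

View pics/s6c.png

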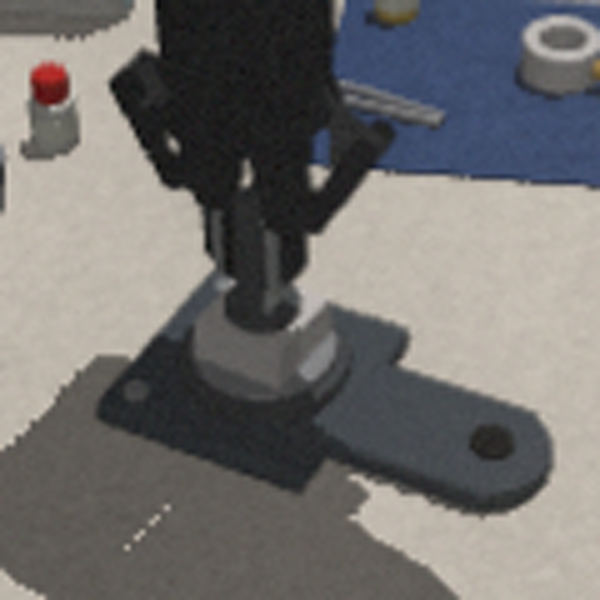

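Emit:
apply_moves --grip '[0,0.5,1,1,1,1,1,1]' --pt "-0.04 0 0" --pt "-0.04 0 0" --pt "-0.04 0 0" --pt "-0.04 0 0" --pt "-0.04 0 -3" --pt "-0.04 0 -8" --pt "-0.04 0 -11" --pt "-0.04 0 -11" --yaw '[0,0,0,0,0,0,0,0]'

```text
time: 12.12
position: [563.2, -20.5, 182.2]
eef_rot: [[0.152, 0.988, 0.004], [0.988, -0.152, -0.001], [-0.0, 0.004, -1.0]]
wrist_force: [-0.7, -0.8, -0.1]
grip_width: 85.4
```

```bash
python3 - <<'E'
from mv import *
o=get_obs();print(o['grip_width'],o['wrist_force'],o['position'])
# collar pose refine from original images
V=[('top','top0'),('side','side0')]
for w0 in(-.2,-.35,-.5):
  for v in([V[0]],[V[1]],V):
    r,s=fit(v,lambda x,y,w:collar(x,y,15,w)[:2],[490.,-319,w0],[2,2,.01],(1.2,.8));print(r,s)
  break
for n in('top','side'):
    im=cv2.imread(f'pics/{n}0.png'); hsv=cv2.cvtColor(im,cv2.COLOR_BGR2HSV)
    m=cv2.inRange(hsv,(8,120,80),(30,255,255)); 
    nn,l,st,ce=cv2.connectedComponentsWithStats(m)
    c0=proj(n,[[490,-319,15]])[0]
    for i in range(1,nn):
        if np.linalg.norm(ce[i]-c0)<25 and st[i,4]>4: print(n,ce[i],st[i],atz(n,ce[i],15))
E
```

```text
85.42144523924142 [-0.701 -0.82  -0.054] [563.151 -20.52  182.232]
[ 491.296 -318.444   -0.198] -6.450169086456299
[ 491.911 -318.584   -0.191] -5.059349060058594
[ 491.621 -318.498   -0.176] -11.497180938720703
top [372. 200.] [370 198   5   5  21] [ 464.153 -309.848   15.   ]
side [289.875 153.875] [289 153   3   3   8] [ 466.938 -310.81    15.   ]
```

```bash
python3 - <<'E'
from mv import *
need(491.6,-318.5,130,72.5)
E
```

```text
slide cm [-30.54  -2.57   5.22] yaw -81.2 now y-ang -8.74 pos [563.2 -20.5 182.2] t 12.125
```

Emit:
apply_moves --grip '[0.8,0.8,0.8,0.8,0.8,0.8,0.8,0.8]' --pt "-4 -0.3 0" --pt "-9 -0.7 0" --pt "-14 -1.2 1" --pt "-19 -1.6 2" --pt "-24 -2 3" --pt "-28 -2.4 4" --pt "-30.5 -2.6 5.2" --pt "-30.5 -2.6 5.2" --yaw '[-10,-20,-30,-40,-50,-60,-70,-80]'

```text
time: 13.12
position: [488.8, -318.9, 125.5]
eef_rot: [[-0.948, 0.318, -0.003], [0.318, 0.948, 0.003], [0.004, 0.002, -1.0]]
wrist_force: [0.7, -0.1, 0.3]
grip_width: 68.6
```

```bash
python3 - <<'E'
from mv import *
snap('side','s7');snap('top','t7')
crop('s7','s7c',180,110,150,120,5); crop('t7','t7c',200,100,220,160,3.6)
need(491.6,-318.5,60,72.5)
E
```

```text
slide cm [-0.22 -0.01  6.65] yaw -1.2 now y-ang 71.29 pos [ 489.6 -317.8  126.5] t 13.225
```

View pics/s7c.png

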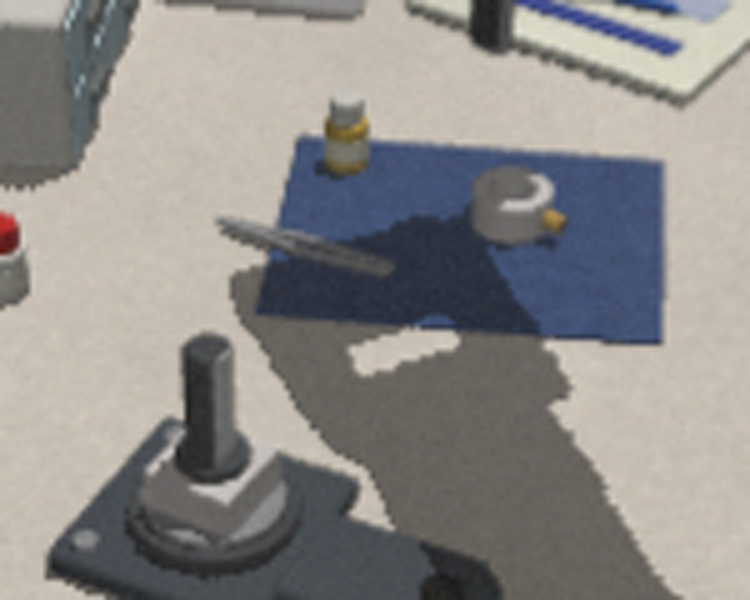

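View pics/t7c.png

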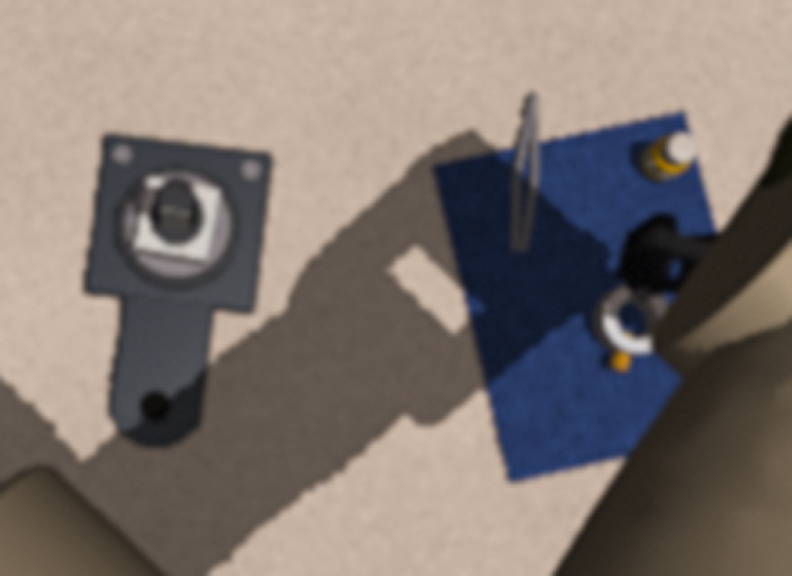

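```bash
python3 - <<'E'
from mv import *
V=[('top','t7'),('side','s7')]
for v in([V[0]],[V[1]],V):
  h,s=fit(v,holder,[560,-20,-.151,.0],[2,2,.03,.05],(1.2,.8));print('holder',h,s)
  for w0 in(-.25,-.05):
    p,s=fit(v,lambda x,y,w:post(x,y,86,w)[:6],[560,-20,w0],[2,2,.1],(1.2,.8));print('post',p,s)
h=[560,-20,-.151,0]
over('top','t7','o1',[((0,255,0),post(560,-20,86,-.151)[:6])],222,130,50,50,8)
over('side','s7','o2',[((0,255,0),post(560,-20,86,-.151)[:6])],195,170,50,50,8)
cv2.imwrite('pics/cmp7.png',np.hstack([cv2.imread('pics/o1.png'),cv2.imread('pics/o2.png')]))
E
```

```text
holder [558.453 -20.301  -0.152  -0.064] -4.6067681312561035
post [563.423 -21.424   0.367] -4.194716453552246
post [563.423 -21.422   0.368] -4.194720268249512
holder [559.903 -20.279  -0.158  -0.171] -4.037173271179199
post [560.829 -19.83   -0.202] -4.475069046020508
post [560.837 -19.826  -0.201] -4.475065231323242
holder [559.076 -20.395  -0.156  -0.108] -8.600309371948242
post [561.311 -20.905  -0.213] -8.554725646972656
post [560.15 -21.51   0.55] -8.402627944946289
```

View pics/cmp7.png

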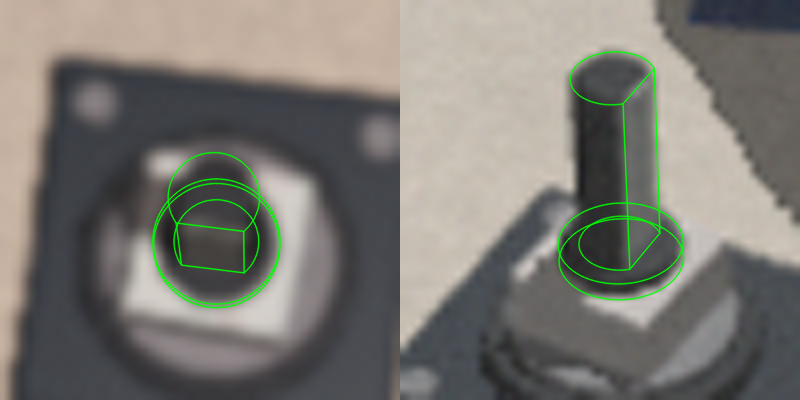

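Emit:
apply_moves --grip '[0.8,0.8,0.8,0.8]' --pt "-0.2 0 2" --pt "-0.2 0 6.0" --pt "-0.2 0 7.5" --pt "-0.2 0 7.5" --yaw '[-1.2,-1.2,-1.2,-1.2]'

```text
time: 13.72
position: [492.0, -318.2, 52.6]
eef_rot: [[-0.953, 0.303, -0.001], [0.303, 0.953, 0.001], [0.002, 0.001, -1.0]]
wrist_force: [-0.1, 0.2, 0.1]
grip_width: 68.2
```

```bash
python3 - <<'E'
from mv import *
need(491.6,-318.5,2,72.5)
snap('side','s8'); crop('s8','s8c',220,90,140,110,5)
E
```

```text
slide cm [ 0.02 -0.05  5.06] yaw -0.1 now y-ang 72.39 pos [ 492.  -318.2   52.6] t 13.725
```

View pics/s8c.png

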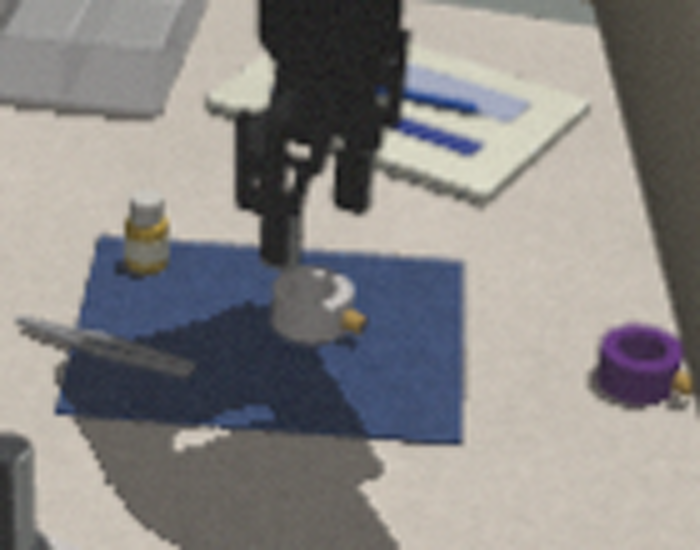

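Emit:
apply_moves --grip '[0.8,0.8,0.8,0.8]' --pt "0 0 2" --pt "0 0 4" --pt "0 0 5.0" --pt "0 0 5.0" --yaw '[0,0,0,0]'

```text
time: 14.28
position: [492.4, -318.8, 3.6]
eef_rot: [[-0.953, 0.302, 0.0], [0.302, 0.953, -0.0], [-0.0, -0.0, -1.0]]
wrist_force: [1.0, 0.3, -0.2]
grip_width: 68.4
```

```bash
python3 - <<'E'
from mv import *
need(491.6,-318.5,2,72.5)
snap('side','s9'); crop('s9','s9c',230,90,110,100,6)
snap('top','t9'); crop('t9','t9c',320,140,110,100,6)
E
```

```text
slide cm [0.08 0.   0.16] yaw -0.1 now y-ang 72.44 pos [ 492.4 -318.8    3.6] t 14.275
```

View pics/s9c.png

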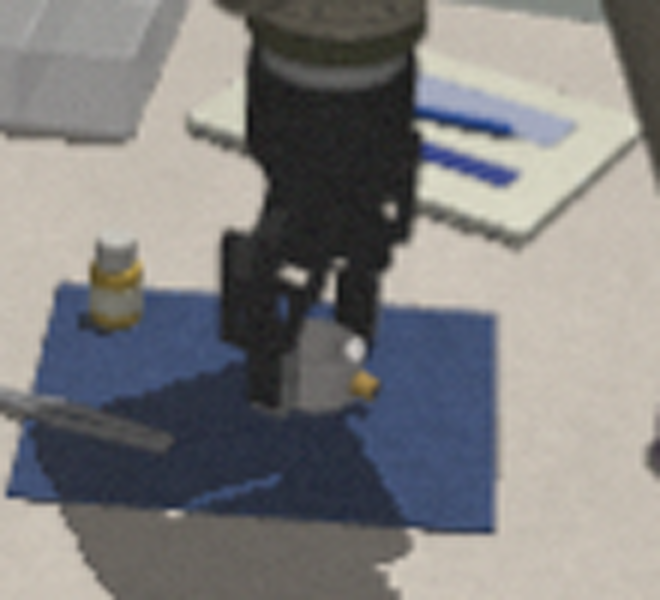

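View pics/t9c.png

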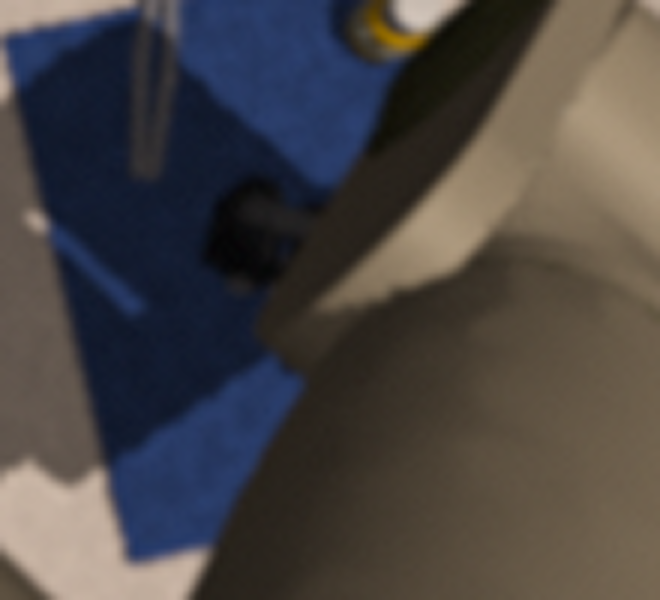

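Emit:
apply_moves --grip '[0.7,0.6,0.4,0.2,0,0,0,0]' --pt "0.05 0 0.1" --pt "0.05 0 0.1" --pt "0.05 0 0.1" --pt "0.05 0 0.1" --pt "0.05 0 0.1" --pt "0.05 0 0.1" --pt "0.05 0 0.1" --pt "0.05 0 0.1" --yaw '[0,0,0,0,0,0,0,0]' --force 60

```text
time: 15.38
position: [491.9, -318.6, 3.0]
eef_rot: [[-0.954, 0.301, 0.0], [0.301, 0.954, -0.0], [-0.0, -0.0, -1.0]]
wrist_force: [-0.8, 2.5, 6.8]
grip_width: 44.8
```

```bash
python3 - <<'E'
from mv import *
need(491.6,-318.5,2,72.5)
o=get_obs();print(o['grip_width'],o['wrist_force'],o['position'])
snap('side','s10'); crop('s10','s10c',230,90,110,100,6)
E
```

```text
slide cm [ 0.03 -0.    0.1 ] yaw -0.0 now y-ang 72.46 pos [ 491.9 -318.6    3. ] t 15.375
44.83883437031884 [-0.823  2.519  6.801] [ 491.853 -318.557    2.996]
```

View pics/s10c.png

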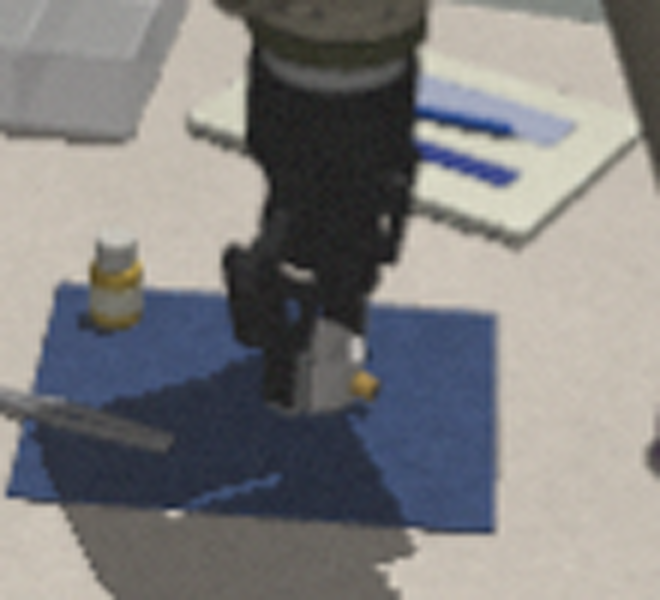

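Emit:
apply_moves --grip '[0,0,0,0,0]' --pt "0 0 -2" --pt "0 0 -7" --pt "0 0 -12" --pt "0 0 -14" --pt "0 0 -14" --yaw '[0,0,0,0,0]'

```text
time: 16.05
position: [492.0, -318.8, 143.3]
eef_rot: [[-0.954, 0.301, 0.002], [0.301, 0.954, -0.002], [-0.002, -0.001, -1.0]]
wrist_force: [-1.3, -1.2, -2.7]
grip_width: 44.5
```

```bash
python3 - <<'E'
from mv import *
need(560.2,-19.6,142,81.2)
o=get_obs();print(o['grip_width'],o['wrist_force'],o['position'])
snap('side','s11');snap('top','t11')
crop('s11','s11c',210,60,120,110,5)
E
```

```text
slide cm [ 2.51 30.58  0.09] yaw -8.7 now y-ang 72.47 pos [ 492.  -318.8  143.3] t 16.05
44.50994094015257 [-1.274 -1.173 -2.66 ] [ 492.045 -318.755  143.284]
```

View pics/s11c.png

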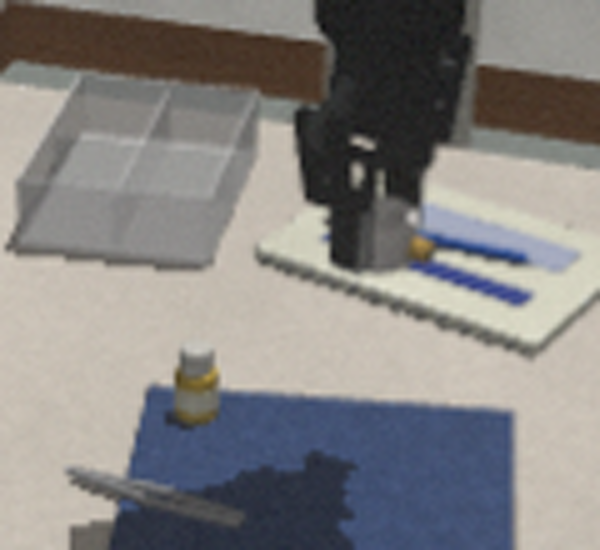

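View pics/t11.png

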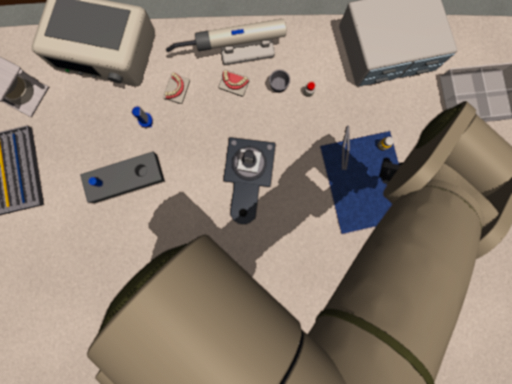

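Emit:
apply_moves --grip '[0,0,0,0,0,0,0,0]' --pt "0.3 4 0" --pt "0.8 10 0" --pt "1.2 15 0" --pt "1.6 20 0" --pt "2.0 25 0" --pt "2.3 29 0" --pt "2.5 30.6 0" --pt "2.5 30.6 0" --yaw '[-1,-3,-5,-7,-8.7,-8.7,-8.7,-8.7]'

```text
time: 17.15
position: [559.7, -18.9, 141.2]
eef_rot: [[-0.988, 0.152, -0.002], [0.152, 0.988, 0.0], [0.002, -0.0, -1.0]]
wrist_force: [0.0, -0.8, -1.8]
grip_width: 44.5
```

```bash
python3 - <<'E'
from mv import *
snap('side','s12')
need(560.2,-19.6,130,81.2)
crop('s12','s12c',170,110,110,110,6)
o=get_obs();p=o['position'];a=np.radians(-8.8)
c=lambda x,y,z=p[2]+12,w=a:collar(x,y,z,w)
r,s=fit([('side','s12')],lambda x,y:[c(x,y)[2],c(x,y)[0]],p[:2],[2,2],(1.2,.8));print('collar fit',r,p)
over('side','s12','o1',[((0,255,0),c(p[0],p[1]))],190,130,70,70,6)
over('side','s12','o2',[((0,255,0),c(*r)),((0,255,255),post(560.2,-20,86,a)[:6])],190,130,70,70,6)
cv2.imwrite('pics/cmp12.png',np.hstack([cv2.imread('pics/o1.png'),cv2.imread('pics/o2.png')])[:, :800])
E
```

```text
slide cm [-0.05  0.02  1.14] yaw -0.0 now y-ang 81.16 pos [559.7 -19.8 141.4] t 17.2
collar fit [562.53  -16.762] [559.735 -19.758 141.437]
```

View pics/cmp12.png

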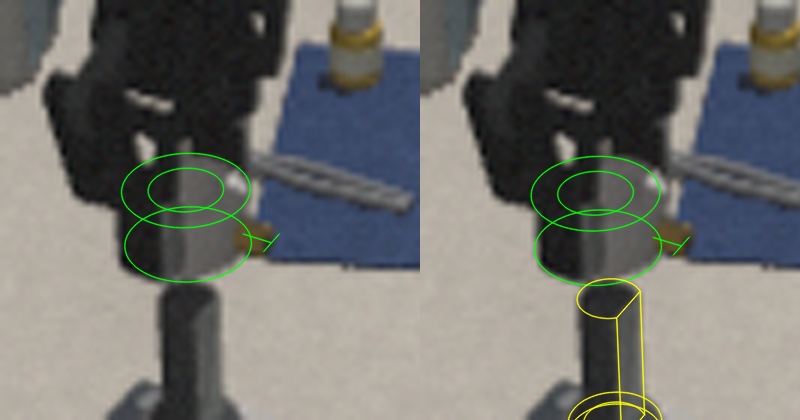

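View pics/s12c.png

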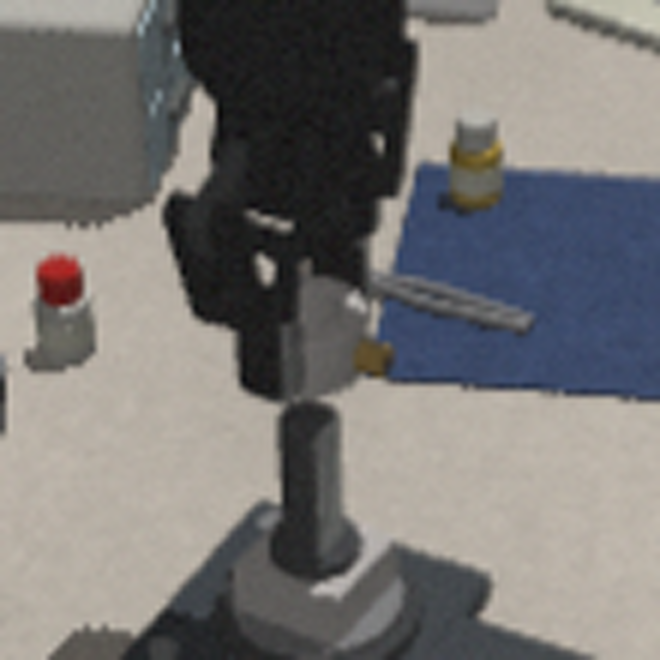

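Emit:
apply_moves --grip '[0,0,0,0]' --pt "0.1 0 1" --pt "0.1 0 2" --pt "0.1 0 2.3" --pt "0.1 0 2.3" --yaw '[0,0,0,0]'

```text
time: 17.7
position: [559.0, -19.2, 118.9]
eef_rot: [[-0.988, 0.154, -0.0], [0.154, 0.988, 0.0], [0.0, 0.0, -1.0]]
wrist_force: [1.0, -0.1, -2.0]
grip_width: 44.7
```

```bash
python3 - <<'E'
from mv import *
snap('side','s13')
need(558.7,-19.7,118,81.2)
o=get_obs();p=o['position'];a=np.radians(-8.8);print(o['wrist_force'])
over('side','s13','o1',[((0,255,0),collar(p[0]+1.5,p[1],p[2]+12,a)),((0,255,255),post(560.2,-20,86,a)[:1])],190,140,60,60,10)
crop('s13','o2',190,140,60,60,10)
cv2.imwrite('pics/cmp13.png',cv2.resize(np.hstack([cv2.imread('pics/o1.png'),cv2.imread('pics/o2.png')]),(800,400)))
E
```

```text
slide cm [ 0.04 -0.06  0.13] yaw -0.0 now y-ang 81.15 pos [559.2 -19.2 119.3] t 17.75
[ 0.183 -0.174 -2.624]
```

View pics/cmp13.png

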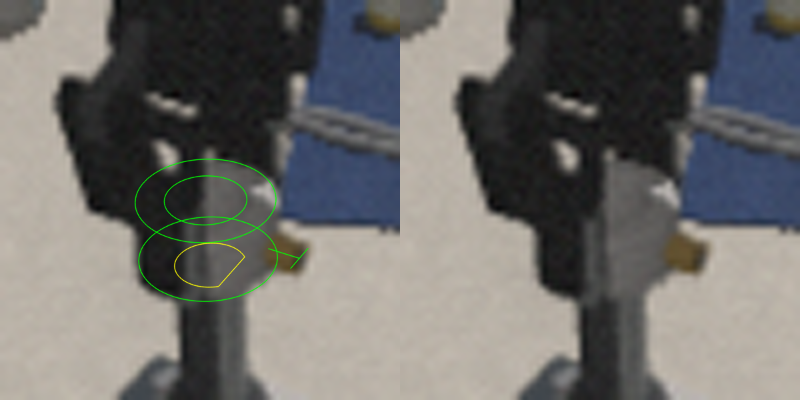

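Emit:
apply_moves --grip '[0,0,0,0]' --pt "0.03 -0.03 0.2" --pt "0.03 -0.03 0.4" --pt "0.03 -0.03 0.6" --pt "0.03 -0.03 0.6" --yaw '[0,0,0,0]'

```text
time: 18.25
position: [558.7, -19.3, 113.0]
eef_rot: [[-0.988, 0.154, -0.0], [0.154, 0.988, 0.0], [0.0, 0.0, -1.0]]
wrist_force: [0.3, 0.3, -1.8]
grip_width: 44.5
```

Emit:
apply_moves --grip '[0,0,0,0]' --pt "0 -0.02 0.3" --pt "0 -0.02 0.5" --pt "0 -0.02 0.7" --pt "0 -0.02 0.7" --yaw '[0,0,0,0]'

```text
time: 18.75
position: [558.6, -19.4, 106.0]
eef_rot: [[-0.988, 0.154, -0.0], [0.154, 0.988, 0.0], [0.0, 0.0, -1.0]]
wrist_force: [-0.5, -0.4, -2.0]
grip_width: 44.4
```

Emit:
apply_moves --grip '[0,0,0,0]' --pt "0 0 0.2" --pt "0 0 0.4" --pt "0 0 0.6" --pt "0 0 0.6" --yaw '[0,0,0,0]'

```text
time: 19.25
position: [558.6, -19.4, 100.0]
eef_rot: [[-0.988, 0.154, -0.0], [0.154, 0.988, 0.0], [0.0, 0.0, -1.0]]
wrist_force: [-0.2, -0.7, -1.3]
grip_width: 44.8
```

Emit:
apply_moves --grip '[0,0,0,0,0]' --pt "0 0 0.2" --pt "0 0 0.5" --pt "0 0 0.8" --pt "0 0 0.8" --pt "0 0 0.8" --yaw '[0,0,0,0,0]'

```text
time: 19.88
position: [558.8, -19.4, 92.2]
eef_rot: [[-0.988, 0.154, 0.0], [0.154, 0.988, -0.0], [-0.0, 0.0, -1.0]]
wrist_force: [-0.0, 0.5, -1.9]
grip_width: 44.4
```

```bash
python3 - <<'E'
from mv import *
snap('side','s14');snap('top','t14')
need(558.7,-19.7,92,81.2)
o=get_obs();p=o['position'];a=np.radians(-8.8);print(o['wrist_force'],o['torque'])
over('side','s14','o1',[((0,255,0),collar(560,-20,104,a)),((0,255,255),post(560.2,-20,86,a)[:6])],190,150,60,60,10)
crop('s14','o2',190,150,60,60,10)
cv2.imwrite('pics/cmp14.png',cv2.resize(np.hstack([cv2.imread('pics/o1.png'),cv2.imread('pics/o2.png')]),(800,400)))
E
```

```text
slide cm [ 0.   -0.02  0.03] yaw -0.0 now y-ang 81.16 pos [558.8 -19.5  92.3] t 19.975
[-0.834  0.325 -2.278] [-0.033 -0.046 -0.068]
```

View pics/cmp14.png

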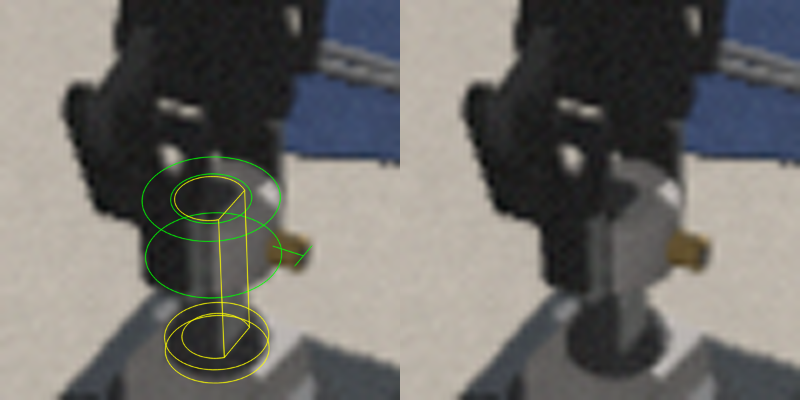

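View pics/t14.png

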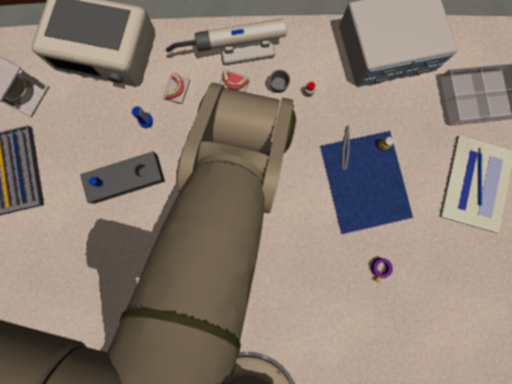

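Emit:
apply_moves --grip '[0,0,0]' --pt "-0.04 0 0.02" --pt "-0.08 0 0.02" --pt "-0.08 0 0.02" --yaw '[0,0,0]'

```text
time: 20.35
position: [559.5, -19.6, 92.0]
eef_rot: [[-0.988, 0.154, 0.0], [0.154, 0.988, 0.0], [-0.0, 0.0, -1.0]]
wrist_force: [-0.7, -0.1, -1.6]
grip_width: 44.8
```

Emit:
apply_moves --grip '[0,0,0]' --pt "-0.04 0 0" --pt "-0.06 0 0" --pt "-0.06 0 0" --yaw '[0,0,0]'

```text
time: 20.72
position: [560.1, -19.7, 92.0]
eef_rot: [[-0.988, 0.154, -0.0], [0.154, 0.988, -0.0], [0.0, -0.0, -1.0]]
wrist_force: [0.1, -1.3, -2.3]
grip_width: 44.3
```

Emit:
apply_moves --grip '[0,0,0]' --pt "-0.03 0 0" --pt "-0.06 0 0" --pt "-0.06 0 0" --yaw '[0,0,0]'

```text
time: 21.1
position: [560.7, -19.8, 92.0]
eef_rot: [[-0.988, 0.154, -0.0], [0.154, 0.988, -0.0], [0.0, -0.0, -1.0]]
wrist_force: [-0.0, -0.1, -1.9]
grip_width: 44.3
```

Emit:
apply_moves --grip '[0,0,0]' --pt "-0.03 0 0" --pt "-0.06 0 0" --pt "-0.06 0 0" --yaw '[0,0,0]'

```text
time: 21.48
position: [561.3, -19.8, 92.0]
eef_rot: [[-0.988, 0.154, 0.0], [0.154, 0.988, -0.0], [-0.0, -0.0, -1.0]]
wrist_force: [-0.1, -0.7, -2.3]
grip_width: 44.6
```

Emit:
apply_moves --grip '[0,0,0]' --pt "-0.03 0 0" --pt "-0.06 0 0" --pt "-0.06 0 0" --yaw '[0,0,0]'

```text
time: 21.85
position: [561.7, -19.9, 92.0]
eef_rot: [[-0.988, 0.154, -0.0], [0.154, 0.988, 0.0], [0.0, 0.0, -1.0]]
wrist_force: [-1.7, -0.5, -1.8]
grip_width: 44.5
```

```bash
python3 - <<'E'
from mv import *
snap('side','s15')
o=get_obs();print(o['wrist_force'],o['torque'])
crop('s15','s15c',190,150,60,60,10)
E
```

```text
[-0.977 -0.174 -1.954] [ 0.052  0.286 -0.017]
```

View pics/s15c.png

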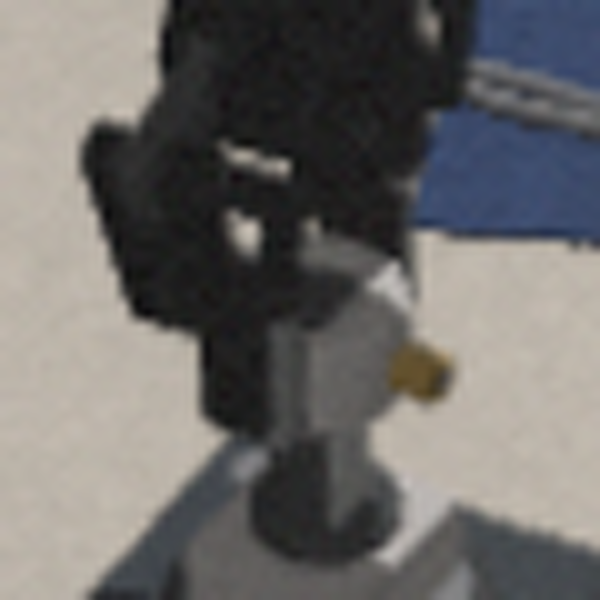

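Emit:
apply_moves --grip '[0,0,0,0]' --pt "-0.02 0 0" --pt "-0.05 0 0" --pt "-0.05 0 0" --pt "-0.05 0 0" --yaw '[0,0,0,0]'

```text
time: 22.4
position: [562.4, -20.0, 92.0]
eef_rot: [[-0.988, 0.154, 0.0], [0.154, 0.988, -0.0], [-0.0, -0.0, -1.0]]
wrist_force: [-1.8, -0.2, -1.7]
grip_width: 44.5
```

```bash
python3 - <<'E'
from mv import *
o=get_obs();print(o['wrist_force'],o['torque'])
E
```

```text
[-1.781 -0.227 -1.656] [ 0.077  0.233 -0.024]
```

Emit:
apply_moves --grip '[0,0,0,0]' --pt "-0.02 0 0" --pt "-0.04 0 0" --pt "-0.04 0 0" --pt "-0.04 0 0" --yaw '[0,0,0,0]'

```text
time: 22.9
position: [562.7, -20.1, 92.0]
eef_rot: [[-0.988, 0.154, -0.0], [0.154, 0.988, 0.0], [0.0, 0.0, -1.0]]
wrist_force: [-2.3, 0.3, -1.2]
grip_width: 44.7
```

```bash
python3 - <<'E'
from mv import *
o=get_obs();print(o['wrist_force'],o['torque'])
E
```

```text
[-2.293  0.29  -1.153] [0.08  0.341 0.005]
```

Emit:
apply_moves --grip '[0,0,0,0,0]' --pt "-0.02 0 0" --pt "-0.04 0 0" --pt "-0.04 0 0" --pt "-0.04 0 0" --pt "-0.04 0 0" --yaw '[0,0,0,0,0]'

```text
time: 23.52
position: [563.1, -20.1, 92.0]
eef_rot: [[-0.988, 0.154, -0.0], [0.154, 0.988, 0.0], [0.0, 0.0, -1.0]]
wrist_force: [-2.0, 1.5, -1.1]
grip_width: 43.9
```

```bash
python3 - <<'E'
from mv import *
snap('side','s16')
o=get_obs();print(o['wrist_force'],o['torque'],o['position'])
a=np.radians(-8.8)
over('side','s16','o1',[((0,255,0),collar(562.1,-20.3,104,a)),((0,255,255),post(560.5,-20,86,a)[:6])],190,150,60,60,10)
crop('s16','o2',190,150,60,60,10)
cv2.imwrite('pics/cmp16.png',cv2.resize(np.hstack([cv2.imread('pics/o1.png'),cv2.imread('pics/o2.png')]),(800,400)))
E
```

```text
[-2.176  1.389 -0.25 ] [ 0.153  0.406 -0.041] [563.14  -20.126  91.984]
```

View pics/cmp16.png

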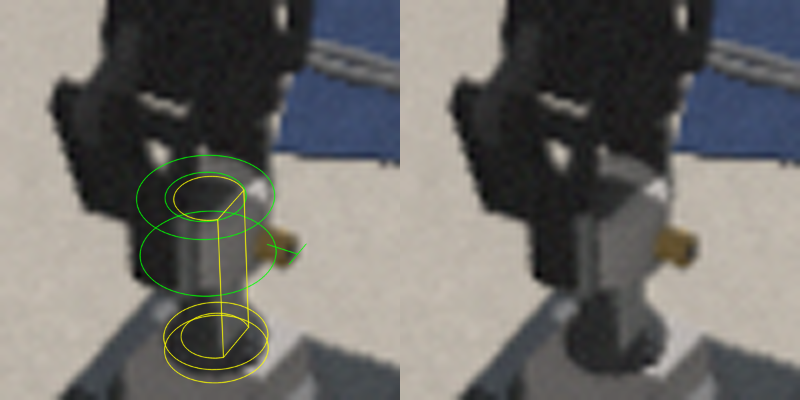

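```bash
cat > avg.py <<'E'
from mv import *
F=[];T=[]
for i in range(8):
    capture('side'); o=get_obs(); F.append(o['wrist_force']);T.append(o['torque'])
print('F',np.mean(F,0),np.std(F,0),'T',np.mean(T,0),'pos',o['position'],o['time'],o['grip_width'])
E
python3 avg.py
```

```text
F [-2.775  0.84  -0.639] [0.449 0.445 0.436] T [0.132 0.405 0.007] pos [563.142 -20.142  91.998] 23.975 44.25353233753626
```

Emit:
apply_moves --grip '[0,0,0]' --pt "0.04 0 0" --pt "0.04 0 0" --pt "0.04 0 0" --yaw '[0,0,0]'

```text
time: 24.35
position: [562.8, -20.2, 92.0]
eef_rot: [[-0.988, 0.154, 0.0], [0.154, 0.988, -0.0], [-0.0, -0.0, -1.0]]
wrist_force: [-2.5, -0.6, -0.7]
grip_width: 44.3
```

```bash
python3 avg.py
```

```text
F [-1.1    0.36  -1.591] [0.355 0.303 0.441] T [0.065 0.147 0.016] pos [562.791 -20.128  92.007] 24.75 44.64813319742128
```

Emit:
apply_moves --grip '[0,0,0]' --pt "0.04 0 0" --pt "0.04 0 0" --pt "0.04 0 0" --yaw '[0,0,0]'

```text
time: 25.12
position: [562.4, -20.0, 92.0]
eef_rot: [[-0.988, 0.154, 0.0], [0.154, 0.988, -0.0], [-0.0, -0.0, -1.0]]
wrist_force: [-0.9, -0.1, -2.4]
grip_width: 44.7
```

```bash
python3 avg.py
```

```text
F [-0.405  0.107 -2.302] [0.311 0.51  0.274] T [ 0.012  0.079 -0.008] pos [562.37  -20.047  91.995] 25.525 44.45730596234457
```

Emit:
apply_moves --grip '[0,0,0,0]' --pt "-0.03 0 0" --pt "-0.06 0 0" --pt "-0.06 0 0" --pt "-0.06 0 0" --yaw '[0,0,0,0]'

```text
time: 26.02
position: [562.9, -20.1, 92.0]
eef_rot: [[-0.988, 0.154, -0.0], [0.154, 0.988, 0.0], [0.0, 0.0, -1.0]]
wrist_force: [-1.4, 0.2, -0.6]
grip_width: 44.7
```

```bash
python3 avg.py; python3 - <<'E'
from mv import *
snap('side','s17'); crop('s17','o2',190,150,60,60,10)
V=[('side','s17')]
h,s=fit(V,lambda x,y,w:holder(559.9,-20.3,-.155,w)[2:]+[np.zeros((2,3))+[x,y,50]],[560,-20,0],[1,1,.05],(1.2,.8));print(h)
a=np.radians(-8.8)
z=lambda x,y:post(x,y,86,a)[2:4]
r,s=fit(V,z,[560.5,-20],[1,1],(1.2,.8));print('flange',r)
r0,s=fit([('side','s7')],z,[560.5,-20],[1,1],(1.2,.8));print('flange before collar',r0)
# collar outer right edge / screw head offset: shift model until match
over('side','s17','o1',[((0,255,0),collar(563.5,-20.6,104,a)),((0,255,255),post(561.5,-20.5,86,a)[:6])],190,150,60,60,10)
cv2.imwrite('pics/cmp17.png',cv2.resize(np.hstack([cv2.imread('pics/o1.png'),cv2.imread('pics/o2.png')]),(800,400)))
E
```

```text
F [-1.416  0.443 -1.047] [0.458 0.303 0.451] T [0.07  0.25  0.007] pos [562.96  -20.101  91.995] 26.425 44.38484253807375
[565.182 -32.816  -0.116]
flange [561.676 -22.599]
flange before collar [560.289 -20.782]
```

View pics/cmp17.png

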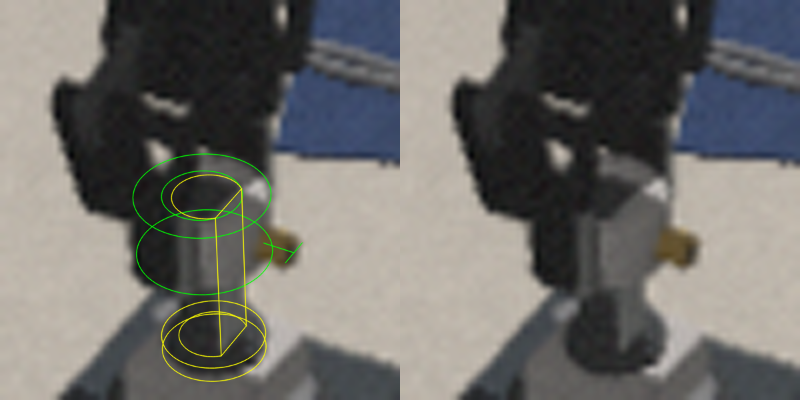

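```bash
python3 - <<'E'
from mv import *
def patch(n): return cv2.cvtColor(cv2.imread(f'pics/{n}.png'),cv2.COLOR_BGR2GRAY).astype(np.float32)
ref=patch('s14')
for n in('s7','s15','s16','s17'):
    t=ref[200:209,212:234]; s=cv2.resize(patch(n)[195:214,207:239],None,fx=8,fy=8,interpolation=cv2.INTER_CUBIC); T=cv2.resize(t,None,fx=8,fy=8,interpolation=cv2.INTER_CUBIC)
    m=cv2.matchTemplate(s,T,cv2.TM_CCOEFF_NORMED); _,v,_,l=cv2.minMaxLoc(m); print(n,'flange shift px',(np.array(l)/8-5),round(v,3))
a=np.array([cv2.resize(cv2.imread(f'pics/{n}.png')[180:220,200:250],None,fx=8,fy=8,interpolation=cv2.INTER_CUBIC) for n in('s7','s17')])
cv2.imwrite('pics/cmp18.png',np.hstack(list(a)))
E
```

```text
s7 flange shift px [ 0.25  -0.375] 0.81
s15 flange shift px [0. 0.] 0.993
s16 flange shift px [-0.25  0.  ] 0.984
s17 flange shift px [-0.25  0.  ] 0.983
```

View pics/cmp18.png

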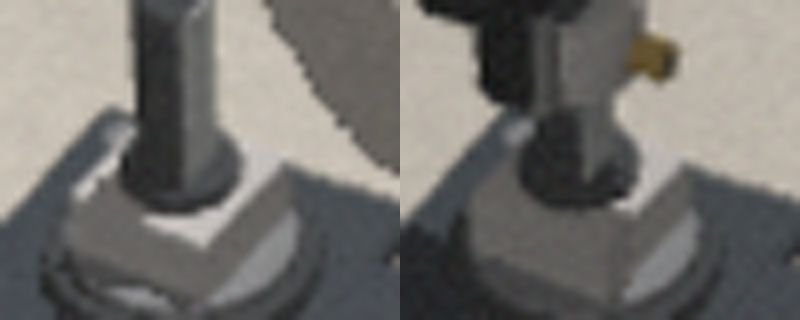

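Emit:
apply_moves --grip '[0,0,0,0]' --pt "-0.02 0 0" --pt "-0.02 0 0" --pt "-0.02 0 0" --pt "-0.02 0 0" --yaw '[0,0,0,0]'

```text
time: 26.98
position: [563.1, -20.2, 92.0]
eef_rot: [[-0.988, 0.154, -0.0], [0.154, 0.988, 0.0], [0.0, 0.0, -1.0]]
wrist_force: [-2.2, 0.7, -0.4]
grip_width: 44.8
```

```bash
python3 avg.py;  python3 - <<'E'
from mv import *
snap('side','s18'); crop('s18','s18c',170,100,100,120,5)
o=get_obs();print(o['eef_rot'],o['position'])
E
```

```text
F [-2.29   0.357 -0.56 ] [0.494 0.464 0.533] T [0.101 0.365 0.014] pos [563.143 -20.115  91.989] 27.375 44.37397104735233
[[-0.988  0.154 -0.   ]
 [ 0.154  0.988  0.   ]
 [ 0.     0.    -1.   ]] [563.134 -20.151  91.978]
```

View pics/s18c.png

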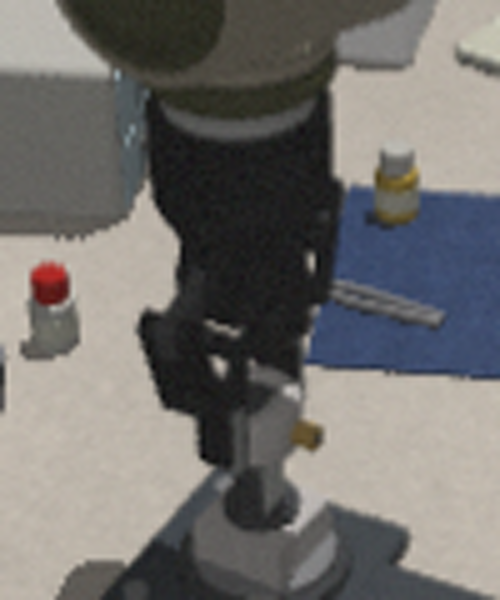

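Collar level on the post, screw (px ≈ 232,187) on the flat, vial and tweezers undisturbed, and a steady push of about 2.3 N. Handing in.

```bash
python3 -c "
from plant import *
print(finish_job())"
```

```text
the job is handed in; nothing more can be done
None
```

The job is handed in, with the collar still held on the post and the arm's clock at about 27 s of the 72 s allowed.

**What I did**
- I took the dark steel post from the rack, pinching it across its flat, and plugged it into the socket. It stopped at the height expected for fully home, with about 12 N of upward force on the tool.
- Still pinching it, I turned it about 38° until the flat faced the toe, then let go.
- I gripped the aluminium collar across its sides, lowered it over the post without feeling contact, and moved it until the screw pressed on the flat.

**What the last checks showed**
- **Post direction:** the tool read -8.9° and the foot about -8.7° to -8.9° in the pictures. The best picture fits of the flat alone came out 2 to 3° further round, and one fit (top camera only) failed. The outline drawn at -8.7° matched both pictures.
- **Collar height:** 104 mm from the arm's reading, which is flush with the post's top. The top edge could only be checked roughly in the low-resolution side picture.
- **Collar level:** the tool pointed straight down at the end.
- **Screw push:** about 2.3 N on average against the flat, steady over about 0.4 s.
- **Other things:** the vial, tweezers, driver, blue post and purple collar had not visibly moved in the last pictures that show them.

**What disagreed or stayed uncertain**
- The side camera put the held post 3 to 4 mm off from where the arm's readings put it. I settled the insertion by feel from the contact forces.
- While being pressed, the post slid about 0.5 mm in the socket's clearance and may lean very slightly within that play. Its flange did not visibly lift.

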